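# Check in a delivery of transformers and relays

### The job

Check in this delivery. Hold each transformer that is there up to the inspection camera, the tall one first if there are two, upright and with the middle of each side in turn at the focus, squarely facing the lens and still for three seconds (front with the terminals, then left, back and right), and stand it upright on the grey pass mat. When all are checked, tip the relays from the scoop tray into the blue bin, set the empty scoop tray back flat on its mat, lined up with it, and leave the tape core, cutters and solder spool where they are.

Things in the scene. Friction and masses are not known exactly. Their poses are not given: they have to be found in the camera images.
- focus (a point): Focus of the fixed inspection camera (black head with white ring light on a 210 mm post, foot plate 200 x 90 x 8 mm): 100 mm straight in front of the lens glass, at lens height, 140 mm above the bench, right above the middle of the foot plate's front edge (white line). x points level from focus to lens, z up. The post stands 180 mm along +x.
- tall: Taller transformer, grey block 66 x 56 x 80 mm (x, y, z), 0.45 kg, upright on the bench at any yaw; may be absent (None). Origin: centre of its underside, z up. Sides: front +x (black terminal strip low down), left +y (five black ribs), back -x (white label), right -y (plain). Grip from above by the top 35 mm across the 56 mm width (y).
- tall_front (a point): Centre of the front side of the tall transformer: 33 mm along +x from its middle, 40 mm above its underside. Axes as the transformer's (not turned with the side).
- tall_left (a point): Centre of the left side of the tall transformer: 28 mm along +y from its middle, 40 mm above its underside. Axes as the transformer's (not turned with the side).
- tall_back (a point): Centre of the back side of the tall transformer: 33 mm along -x from its middle, 40 mm above its underside. Axes as the transformer's (not turned with the side).
- tall_right (a point): Centre of the right side of the tall transformer: 28 mm along -y from its middle, 40 mm above its underside. Axes as the transformer's (not turned with the side).
- short: Lower, longer transformer, grey block 82 x 56 x 52 mm (x, y, z), 0.40 kg, upright on the bench at any yaw; may be absent (None). Origin: centre of its underside, z up. Sides: front +x (black terminal strip low down), left +y (five black ribs), back -x (white label), right -y (plain). Grip from above by the top 35 mm across the 56 mm width (y).
- short_front (a point): Centre of the front side of the short transformer: 41 mm along +x from its middle, 26 mm above its underside. Axes as the transformer's (not turned with the side).
- short_left (a point): Centre of the left side of the short transformer: 28 mm along +y from its middle, 26 mm above its underside. Axes as the transformer's (not turned with the side).
- short_back (a point): Centre of the back side of the short transformer: 41 mm along -x from its middle, 26 mm above its underside. Axes as the transformer's (not turned with the side).
- short_right (a point): Centre of the right side of the short transformer: 28 mm along -y from its middle, 26 mm above its underside. Axes as the transformer's (not turned with the side).
- pass_mat: Flat grey rubber pass mat fixed on the bench, 180 x 200 x 3 mm (x, y, z), no rim. Origin at the centre of its underside. Room for both transformers side by side along y (centres 50 mm either side of the middle).
- tray: Loose aluminium scoop tray 180 x 110 mm (x, y), 0.25 kg; floor 4 mm, walls 24 mm, open lip at +x. A fixed arch holds a black handle bar over its middle, along y, 16 mm thick in x, 24 mm high, bar centre 98 mm above the underside: grip there, closing along x. Origin: centre of the underside. Relays slide out below the bar from 25 to 37 degrees of tip; 50 clears it.
- tray_lip (a point): Middle of the open lip, at the underside of the floor, 90 mm along the tray's +x. Axes as the tray's.
- mat: Flat black rubber mat 220 x 150 x 3 mm (x, y, z) fixed on the bench, on which the scoop tray stands at the start, same x axis. Origin at the centre of its underside.
- relay0: Small white relay block 38 x 30 x 26 mm (x, y, z) with dark foot, 50 g, lying in the scoop tray at the start; may be absent (None). Origin at the centre of its underside.
- relay1: Small white relay block 38 x 30 x 26 mm (x, y, z) with dark foot, 50 g, lying in the scoop tray at the start; may be absent (None). Origin at the centre of its underside.
- relay2: Small white relay block 38 x 30 x 26 mm (x, y, z) with dark foot, 50 g, lying in the scoop tray at the start; may be absent (None). Origin at the centre of its underside.
- relay3: Small white relay block 38 x 30 x 26 mm (x, y, z) with dark foot, 50 g, lying in the scoop tray at the start; may be absent (None). Origin at the centre of its underside.
- relay4: Small white relay block 38 x 30 x 26 mm (x, y, z) with dark foot, 50 g, lying in the scoop tray at the start; may be absent (None). Origin at the centre of its underside.
- bin: Blue open parts bin fixed on the bench, 170 x 190 x 80 mm (x, y, z) outside, 4 mm walls. Origin at the centre of its underside.
- tape: Bystander, to be left alone: loose cardboard tape core, ring of 68 mm diameter, 45 mm high. Origin at the centre of its underside.
- cutters: Bystander, to be left alone: side cutters with red handles lying flat, 145 mm long, 14 mm high. Origin near the middle.
- spool: Bystander, to be left alone: spool of solder standing upright, 66 mm diameter, 51 mm high. Origin at the centre of its underside.
Not all that is in view belongs to the job. What is shaped like the tall but pink is not meant.

How it is judged (in metres and radians):
On the way, in this order (a step that is already met when the one before it is completed fails the run):
1. the front side of the tall transformer is shown to the camera: its centre within 25 mm of the focus, squarely facing the lens (within 17 degrees), upright, held still for 2.5 s (distance between tall_front and focus below 0.025 m and x of tall in the frame of focus below -0.005 m and angle between the x axis of tall and the x axis of focus, either way round below 0.3 rad and angle between tall's own z axis and vertical below 0.25 rad and linear speed of tall below 0.05 m/s and angular speed of tall below 0.3 rad/s), for 2.5 s.
2. the left side of the tall transformer is shown to the camera: its centre within 25 mm of the focus, squarely facing the lens (within 17 degrees), upright, held still for 2.5 s (distance between tall_left and focus below 0.025 m and x of tall in the frame of focus below -0.005 m and angle between the y axis of tall and the x axis of focus, either way round below 0.3 rad and angle between tall's own z axis and vertical below 0.25 rad and linear speed of tall below 0.05 m/s and angular speed of tall below 0.3 rad/s), for 2.5 s.
3. the back side of the tall transformer is shown to the camera: its centre within 25 mm of the focus, squarely facing the lens (within 17 degrees), upright, held still for 2.5 s (distance between tall_back and focus below 0.025 m and x of tall in the frame of focus below -0.005 m and angle between the x axis of tall and the x axis of focus, either way round below 0.3 rad and angle between tall's own z axis and vertical below 0.25 rad and linear speed of tall below 0.05 m/s and angular speed of tall below 0.3 rad/s), for 2.5 s.
4. the right side of the tall transformer is shown to the camera: its centre within 25 mm of the focus, squarely facing the lens (within 17 degrees), upright, held still for 2.5 s (distance between tall_right and focus below 0.025 m and x of tall in the frame of focus below -0.005 m and angle between the y axis of tall and the x axis of focus, either way round below 0.3 rad and angle between tall's own z axis and vertical below 0.25 rad and linear speed of tall below 0.05 m/s and angular speed of tall below 0.3 rad/s), for 2.5 s.
5. the front side of the short transformer is shown to the camera: its centre within 25 mm of the focus, squarely facing the lens (within 17 degrees), upright, held still for 2.5 s (distance between short_front and focus below 0.025 m and x of short in the frame of focus below -0.005 m and angle between the x axis of short and the x axis of focus, either way round below 0.3 rad and angle between short's own z axis and vertical below 0.25 rad and linear speed of short below 0.05 m/s and angular speed of short below 0.3 rad/s), for 2.5 s.
6. the left side of the short transformer is shown to the camera: its centre within 25 mm of the focus, squarely facing the lens (within 17 degrees), upright, held still for 2.5 s (distance between short_left and focus below 0.025 m and x of short in the frame of focus below -0.005 m and angle between the y axis of short and the x axis of focus, either way round below 0.3 rad and angle between short's own z axis and vertical below 0.25 rad and linear speed of short below 0.05 m/s and angular speed of short below 0.3 rad/s), for 2.5 s.
7. the back side of the short transformer is shown to the camera: its centre within 25 mm of the focus, squarely facing the lens (within 17 degrees), upright, held still for 2.5 s (distance between short_back and focus below 0.025 m and x of short in the frame of focus below -0.005 m and angle between the x axis of short and the x axis of focus, either way round below 0.3 rad and angle between short's own z axis and vertical below 0.25 rad and linear speed of short below 0.05 m/s and angular speed of short below 0.3 rad/s), for 2.5 s.
8. the right side of the short transformer is shown to the camera: its centre within 25 mm of the focus, squarely facing the lens (within 17 degrees), upright, held still for 2.5 s (distance between short_right and focus below 0.025 m and x of short in the frame of focus below -0.005 m and angle between the y axis of short and the x axis of focus, either way round below 0.3 rad and angle between short's own z axis and vertical below 0.25 rad and linear speed of short below 0.05 m/s and angular speed of short below 0.3 rad/s), for 2.5 s.
9. the scoop tray is tipped (more than 22 degrees) with its lip over the bin (angle between tray's own z axis and vertical above 0.38 rad and height (world z) of tray_lip above 0.06 m and x of tray_lip in the frame of bin between -0.1 and 0.1 m and y of tray_lip in the frame of bin between -0.11 and 0.11 m), for 0.1 s.
At the end, for the whole second after the job is handed in: Every transformer present stands upright (within 7 degrees) on the pass mat, centre 20 mm or more inside its edges; every relay is in the bin, below the rim; the scoop tray is level on its mat, within 40 mm of its centre and 17 degrees of its line (either way round); all at rest (x of tall in the frame of pass_mat between -0.07 and 0.07 m and y of tall in the frame of pass_mat between -0.08 and 0.08 m and height (world z) of each of tall, short below 0.012 m and angle between each of tall, short's own z axis and vertical below 0.12 rad and linear speed of each of tall, short, relay0, relay1, relay2, relay3, relay4, tray below 0.03 m/s and x of short in the frame of pass_mat between -0.07 and 0.07 m and y of short in the frame of pass_mat between -0.08 and 0.08 m and x of relay0 in the frame of bin between -0.085 and 0.085 m and y of relay0 in the frame of bin between -0.095 and 0.095 m and height (world z) of each of relay0, relay1, relay2, relay3, relay4 below 0.075 m and x of relay1 in the frame of bin between -0.085 and 0.085 m and y of relay1 in the frame of bin between -0.095 and 0.095 m and x of relay2 in the frame of bin between -0.085 and 0.085 m and y of relay2 in the frame of bin between -0.095 and 0.095 m and x of relay3 in the frame of bin between -0.085 and 0.085 m and y of relay3 in the frame of bin between -0.095 and 0.095 m and x of relay4 in the frame of bin between -0.085 and 0.085 m and y of relay4 in the frame of bin between -0.095 and 0.095 m and horizontal distance between tray and mat below 0.04 m and height (world z) of tray below 0.01 m and angle between tray's own z axis and vertical below 0.08 rad and angle between the x axis of tray and the x axis of mat, either way round below 0.3 rad); the robot touches nothing.
It fails at once if a bystander (tape core, cutters, spool) is moved more than 30 mm (distance of any of tape, cutters, spool from where it was at the start of the episode above 0.03 m).
Of tall, short only 1 to 2 are there at a start; the rules pass over those that are not, and their reading is None.
Of relay0, relay1, relay2, relay3, relay4 only 3 to 5 are there at a start; the rules pass over those that are not, and their reading is None.
At some moment in a run one of tall, short may be knocked a few centimetres aside while the robot is not near it.
It also fails if it takes over 210 s, if anything falls off the work surface, if the arm or the gripper's body presses on something with over 40 N, if the wrist force passes 120 N, or if a joint passes its speed limit or range.

### The arm

A 6-joint arm with a two-finger parallel gripper is mounted at the origin on the work surface. World frame = base frame: x ahead of the robot, y to its left, z up, the work surface at z = 0. Lengths are in mm, angles in rad, forces in N, time in s.
With the tool pointing down it reaches from about 300 to 775 mm from the base axis. Payload 14.6 kg.
Tool frame: the origin (TCP) lies midway between the tips of the shut fingers; the grasp point (between the pads) lies 19 mm behind it (manip.grasp_offset is the distance from the TCP to the grasp point, in mm); z points along the fingers, y is the line along which they close (so a half turn about z gives the same grasp; the last joint's range is limited). The gripper opens to 94 mm and grips with 3 to 60 N. Pads are 16 mm wide; open, the fingers measure 119 mm over their backs; the gripper's body (75 mm by 177 mm) begins 78 mm behind the grasp point.
Start: joints at [-1.204, 0.3, 1.521, -0, 1.321, -0.067], TCP at [231.169, -499.049, 205.446] pointing down, gripper open.
Joint ranges: [-3.03, 3.03], [-0.79, 2.21], [0.23, 2.52], [-1.04, 4.18], [0, 3.07], [-2.55, 2.55]. Speed limits (rad/s): [2.22, 2.22, 2.57, 3.14, 3.14, 3.14].

### API

Orientations are given as [roll, pitch, yaw] about the fixed x, y, z axes, in that order (R = Rz(yaw) Ry(pitch) Rx(roll)).
In Python, from cell import manip, viewer gives the robot as it stands. The module is installed in compiled form; this text tells all that it offers.
- The arm moves only by the tool move_arm, never from a script. Its argument "moves" is a list of rows, each a list of 4 numbers: the shift along the tool's x, y, z in m, then the turn about the tool's z in rad. A call has 1 to 12 rows; each row is the pose to reach, as a shift and turn from the pose commanded when the call began, along the tool's axes at that moment; what a row does not reach only later rows make up. A row lasts 1/10 s, in which the tool goes at most 50 mm and 8.59 degrees, less where a joint would pass 70% of its speed; a pose out of reach is approached as far as the arm can. A call with a gripper value outside its range is refused whole. "jaw" is the finger opening in m, from 0 to 0.094, set as the call begins (left out, the last holds). The fingers move at their own pace and stop on an object; "squeeze" is the grip in N (left out, the last holds). Time passes only in rows, so rows that repeat a pose let the fingers close. It gives the time, the measured TCP pose, the force, the opening and the grip force at its end, in the units of the state.
- manip.read_state(): the state, without advancing time (a new reading comes with each control period).
- viewer.camera(name): name is "side" or "top" or "wrist"; returns a dict with "frame" (420x560x3 uint8, blue, green, red), "z_map" (420x560 float32, mm along the optical axis (not along the pixel's ray), 0 where there is no reading), "fx", "fy", "cx", "cy" (pixels), "D" ([k1, k2, p1, p2, k3] as OpenCV has them; the pictures are not rectified), "origin" and "orientation" of the camera in the world. Camera axes: x right, y down, z forward; pixel columns grow to the right and rows downward; lengths in mm; the calibration is good to about 2 mm. A picture is of the moment at which its call begins.
- manip.sign_off(): hands the job in; it is judged then, once.
The state is a dict: "clock": time; "joints": joint angles; "qd": joint speeds; "effort": joint torques, N m; "eef_pos": TCP position; "eef_rot": TCP orientation; "wrist_force": force on the tool from outside, world axes, zero at the start; "moment": the same for the moment, N m; "finger_gap": finger opening in mm; "finger_force": force on a finger pad.
Only numpy, scipy, OpenCV 4.12 (cv2) and the standard library are available. Lean on these libraries where they do the work, as an engineer would, in place of code of your own. Each camera call takes 0.05 s, during which the arm holds its last target. There are 200 camera calls.

## Working session

There is one attempt and no reset: what is moved stays moved. The work goes in short steps, Python scripts to look and compute and a tool call to move; the robot and the scene stay as the last step left them, time stands still between calls to the robot, and variables do not carry over. Pictures are saved under pics/ and viewed, at most 14 in all, crops included, and the job is handed in when it is done.

Besides the shell and the picture viewer there is one more tool, called after "Emit:" as a command line: name --pt "numbers of a row" for each row, then --argument value for the rest. move_arm: Moves the arm, as the interface text tells. Its arguments: {"type":"object","properties":{"moves":{"type":"array"},"jaw":{"type":"number"},"squeeze":{"type":"number"}},"required":["moves"]}

```bash
mkdir -p pics; ls
cat > h.py <<'E'
import numpy as np, cv2
from cell import manip, viewer
from scipy.spatial.transform import Rotation as R
def cam(n,fn=None):
    c=viewer.camera(n)
    if fn: cv2.imwrite('pics/'+fn,c['frame'])
    c['R']=R.from_euler('xyz',c['orientation']).as_matrix(); c['K']=np.array([[c['fx'],0,c['cx']],[0,c['fy'],c['cy']],[0,0,1.]])
    return c
def cloud(c):
    h,w=c['z_map'].shape
    u,v=np.meshgrid(np.arange(w),np.arange(h))
    p=cv2.undistortPoints(np.stack([u,v],-1).reshape(-1,1,2).astype(float),c['K'],np.array(c['D'],float)).reshape(h,w,2)
    z=c['z_map'].astype(float)
    P=np.stack([p[...,0]*z,p[...,1]*z,z],-1)@c['R'].T+np.array(c['origin'])
    P[z==0]=np.nan
    return P
def ray(c,u,v,z=0):
    p=cv2.undistortPoints(np.array([[[u,v]]],float),c['K'],np.array(c['D'],float)).ravel()
    d=c['R']@np.array([p[0],p[1],1]); o=np.array(c['origin']); return o+d*(z-o[2])/d[2]
E
python3 - <<'E'
from h import *
import pickle
s=manip.read_state(); print(s, manip.grasp_offset)
for n in ['top','side','wrist']:
    c=cam(n,n+'0.png'); print(n,c['origin'],c['orientation'],c['fx'],c['cx'],c['cy'],c['D']); pickle.dump(c,open(n+'0.pkl','wb'))
E
```

```text
pics
{'clock': 0.0, 'joints': array([-1.20361152e+00,  3.00510920e-01,  1.52158660e+00,  2.52677342e-05,
        1.32067087e+00, -6.66000358e-02]), 'qd': array([ 1.72044054e-03, -1.48420690e-03, -2.82298517e-04, -2.23399083e-03,
       -1.23737339e-05,  1.51723755e-03]), 'effort': array([ 8.67233175e-04, -5.31812954e+01, -3.52737844e+01,  7.08105136e-02,
        2.44845764e-02, -9.45825741e-05]), 'eef_pos': array([ 231.08003513, -498.81706477,  204.86214455]), 'eef_rot': array([-3.14042115e+00, -1.02666132e-04,  4.33778514e-01]), 'wrist_force': array([-0.10080423,  0.48196916,  0.92042277]), 'moment': array([ 0.03500437, -0.0088244 , -0.01243147]), 'finger_force': 0.0, 'finger_gap': 94.02476214085146} 18.8
top [ 316.1348221    -4.43608329 1252.55782182] [-2.95217108  0.0218421  -1.56760064] 401.84806525896346 278.3430491580253 203.02976267883315 [-0.10562929  0.          0.          0.          0.        ]
side [ 197.41968495 -894.60611281  799.14579495] [-2.19733625 -0.02263    -0.35975636] 414.2008810403875 281.884149492852 204.67303704815046 [-0.0060942  0.         0.         0.         0.       ]
wrist [ 307.44631078 -463.42793581  383.66246803] [ 2.84761516e+00  1.40351494e-03 -1.13703211e+00] 351.7695310469262 278.2235978928148 201.28205642339697 [-0.07331802  0.          0.          0.          0.        ]
```

View pics/top0.png

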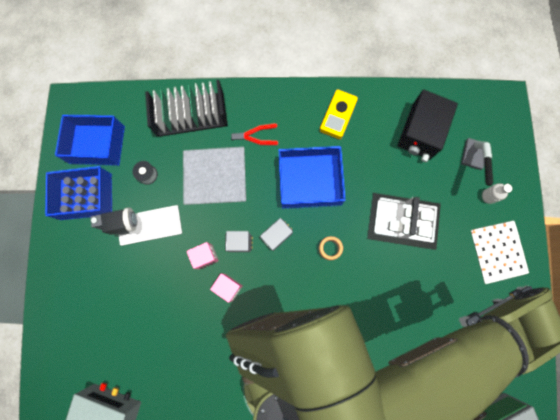

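View pics/side0.png

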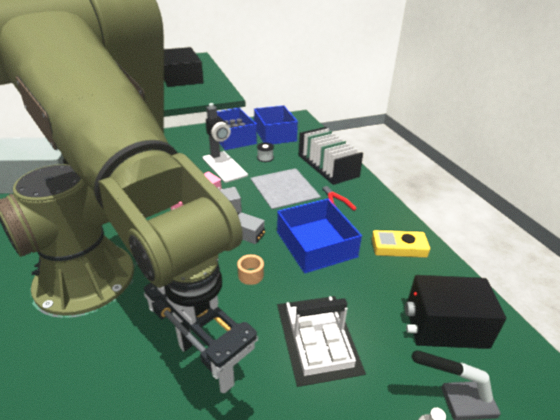

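The top view shows two grey blocks at (238,241) and (277,235), with pink decoys at (202,255) and (226,288). The camera is at about (115,220) with its foot at (150,224), and the pass mat is at (214,175). The blue bin is at (311,177), the tray at (405,220), and the tape at (330,248).

Run:
```python
from h import *
import pickle
c=pickle.load(open('top0.pkl','rb')); P=cloud(c)
f=c['frame']
a=cv2.resize(f[190:300,90:350],None,fx=3,fy=3,interpolation=cv2.INTER_CUBIC); cv2.imwrite('pics/cropA.png',a)
b=cv2.resize(f[180:260,360:450],None,fx=6,fy=6,interpolation=cv2.INTER_CUBIC); cv2.imwrite('pics/cropB.png',b)
def show(n,u,v): print(n,u,v,np.round(P[v,u],0))
for n,u,v in [('g1',236,241),('g2',277,236),('p1',202,256),('p2',226,288),('mat',214,175),('bin',311,177),('foot',160,224),('tape',322,248),('bench',300,280),('binL',90,140),('binrim',344,177)]: show(n,u,v)
# blocks: points in height bands
for n,(u0,u1,v0,v1) in dict(g1=(220,256,225,258),g2=(257,298,214,255)).items():
    Q=P[v0:v1,u0:u1].reshape(-1,3); F=f[v0:v1,u0:u1].reshape(-1,3)
    zt=np.nanpercentile(Q[:,2],90); m=np.abs(Q[:,2]-zt)<8
    r=cv2.minAreaRect(Q[m,:2].astype(np.float32)); print(n,zt,m.sum(),r)
# mats via colour-based contour: pass mat, black mat, bin rim, foot plate
for n,(u0,u1,v0,v1),lo,hi in [('bin rim',(270,352,138,215),70,90),('foot',(115,190,200,250),4,30)]:
    Q=P[v0:v1,u0:u1].reshape(-1,3); m=(Q[:,2]>lo)&(Q[:,2]<hi); print(n,m.sum(),cv2.minAreaRect(Q[m,:2].astype(np.float32)))
```

```text
g1 236 241 [428. 146.  80.]
g2 277 236 [446.  26.  52.]
p1 202 256 [383. 245.  81.]
p2 226 288 [292. 173.  76.]
mat 214 175 [648. 232.   4.]
bin 311 177 [641. -81.   1.]
foot 160 224 [487. 399.   9.]
tape 322 248 [ 410. -109.   44.]
bench 300 280 [315. -44.   0.]
binL 90 140 [774. 663.   5.]
binrim 344 177 [ 642. -187.   -1.]
g1 80.97492159574884 434 ((430.79461669921875, 143.14479064941406), (53.463165283203125, 65.90608215332031), 0.1808597445487976)
g2 52.43100878435189 485 ((452.2603454589844, 27.96593475341797), (56.1446533203125, 79.66017150878906), 42.59919738769531)
bin rim 405 ((628.5457763671875, -77.81033325195312), (172.90695190429688, 190.81687927246094), 2.9241981506347656)
foot 1443 ((487.47735595703125, 429.345703125), (159.07485961914062, 251.02340698242188), 0.5012302994728088)
```

View pics/cropA.png

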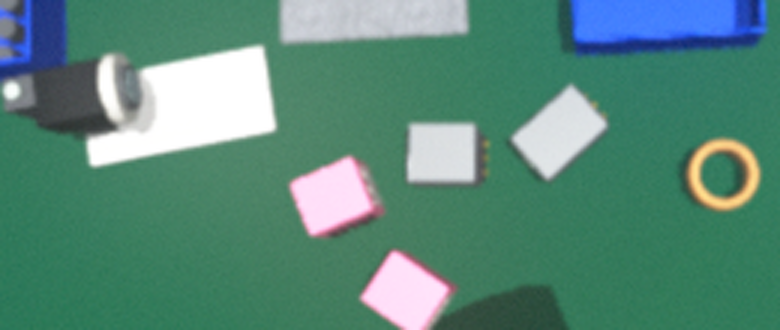

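View pics/cropB.png

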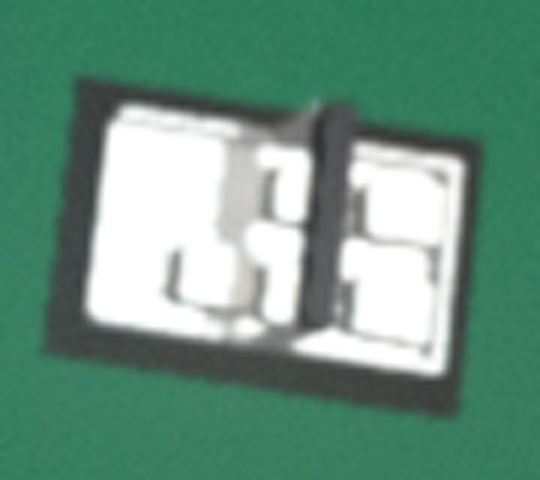

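Crop A shows the tall block with terminals on the image right (-y), and the short block with terminals at upper right (603,108). The foot plate's front edge runs (262,45)-(275,130) and the lens faces right. In crop B the tray's open lip is on the left (+y), and there are five relays around the bar.

```bash
cat > pl.py <<'E'
from h import *
def quad(c,roi,mask,z):
    u0,u1,v0,v1=roi; m=np.zeros(mask.shape,np.uint8); m[v0:v1,u0:u1]=mask[v0:v1,u0:u1]
    k,l,s,_=cv2.connectedComponentsWithStats(m); i=1+np.argmax(s[1:,4]); v,u=np.where(l==i)
    X=np.array([ray(c,a,b,z)[:2] for a,b in zip(u,v)],np.float32); return cv2.minAreaRect(X),X
E
python3 - <<'E'
from pl import *
import pickle
c=pickle.load(open('top0.pkl','rb')); P=cloud(c); f=c['frame'].astype(int); g=f.sum(2)/3; sat=f.max(2)-f.min(2)
r,X=quad(c,(115,190,195,250),((g>190)&(P[...,2]<25)).astype(np.uint8),8); print('foot',r); print(cv2.boxPoints(r))
r,X=quad(c,(175,252,140,210),((sat<35)&(g>90)).astype(np.uint8),3); print('pass',r)
r,X=quad(c,(355,455,180,260),((f[...,1]<85)&(sat<45)|(g>150)).astype(np.uint8),3); print('mat',r); print(cv2.boxPoints(r))
# tray walls / handle
Q=P[180:260,360:450].reshape(-1,3)
for lo,hi in [(18,34),(100,120)]:
    m=(Q[:,2]>lo)&(Q[:,2]<hi); print(lo,m.sum(),cv2.minAreaRect(Q[m,:2].astype(np.float32)), np.nanmedian(Q[m,2]))
# head
Q=P[195:250,90:150].reshape(-1,3)
for lo in range(80,240,20):
    m=(Q[:,2]>lo)&(Q[:,2]<lo+20)
    if m.sum()>10: print('head',lo,m.sum(),np.round(np.min(Q[m],0)),np.round(np.max(Q[m],0)))
# side view check of blocks
c=pickle.load(open('side0.pkl','rb')); P=cloud(c)
X=P.reshape(-1,3)
for n,(x,y) in dict(tall=(431,143),short=(452,28),foot=(470,395),bin=(628,-78),tray=(510,-350),bar=(510,-350)).items():
    m=np.hypot(X[:,0]-x,X[:,1]-y)<(25 if n not in('bin','tray') else 110)
    if m.sum(): print(n,m.sum(),np.round(np.percentile(X[m,2],[1,10,50,90,98]),1))
E
```

```text
foot ((484.71685791015625, 436.6862487792969), (93.95146179199219, 203.54037475585938), 11.30864429473877)
[[418.69662 527.2689 ]
 [458.6097  327.68024]
 [550.73706 346.10358]
 [510.824   545.69226]]
pass ((648.1630859375, 232.59820556640625), (183.9148712158203, 202.2572021484375), 2.9599320888519287)
mat ((501.58282470703125, -373.4239196777344), (218.2111358642578, 152.75411987304688), 80.7816162109375)
[[ 408.71368 -468.88495]
 [ 559.495   -493.35583]
 [ 594.45197 -277.9629 ]
 [ 443.67065 -253.492  ]]
18 627 ((500.20440673828125, -373.4004211425781), (180.03179931640625, 112.69161987304688), 80.04036712646484) 28.884255562150884
100 253 ((498.7373352050781, -372.4348449707031), (18.069564819335938, 109.22412109375), 80.40266418457031) 111.9925339360866
head 80 60 [516. 563.  80.] [566. 596.  93.]
head 120 72 [441. 430. 121.] [518. 511. 140.]
head 140 141 [442. 429. 140.] [516. 525. 160.]
head 160 519 [442. 433. 160.] [509. 526. 180.]
head 180 46 [452. 498. 181.] [487. 526. 200.]
head 200 117 [451. 497. 200.] [484. 531. 220.]
head 220 11 [463. 510. 220.] [471. 519. 222.]
tall 109 [74.2 76.  77.9 79.4 80.1]
short 144 [14.9 47.7 49.8 51.8 52.8]
foot 81 [-0.6  2.8  5.5  8.4 10.1]
bin 3784 [-3.7 -0.3 24.  70.8 78.2]
tray 5385 [ -4.5  -2.1   5.8  95.5 111.6]
bar 236 [  2.3   3.9   5.7  33.  111.6]
```

Emit:
move_arm --pt "0.03 -0.033 0 0.03" --pt "0.068 -0.075 0 0.09" --pt "0.105 -0.117 0 0.15" --pt "0.143 -0.158 0 0.2" --pt "0.18 -0.2 0 0.25" --pt "0.218 -0.241 0 0.3" --pt "0.255 -0.283 0 0.35" --pt "0.293 -0.324 0 0.4" --pt "0.33 -0.365 0 0.434" --pt "0.368 -0.407 0 0.434" --pt "0.405 -0.448 0 0.434" --pt "0.43 -0.475 0 0.434" --jaw 0.094 --squeeze 30

```text
clock: 1.35
eef_pos: [407.8, 70.9, 205.6]
eef_rot: [3.142, -0.0, 0.0]
wrist_force: [1.0, -1.3, -0.1]
finger_gap: 94.1
finger_force: 0.0
```

```bash
cat >> h.py <<'E'
def go(x,y,z,yawdeg):
    s=manip.read_state(); p=s['eef_pos']; M=R.from_euler('xyz',s['eef_rot']).as_matrix(); yaw=np.degrees(s['eef_rot'][2])
    d=M.T@(np.array([x,y,z])-p); t=yaw-yawdeg
    q6=np.degrees(s['joints'][5]); q1=np.degrees(s['joints'][0]); tq=np.degrees(np.arctan2(y,x))+90-yawdeg; tq=(tq+180)%360-180
    print('t%.1f'%s['clock'],'at',np.round(p,1),'rpy',np.round(np.degrees(s['eef_rot']),1),'q6 %.0f->%.0f'%(q6,tq),'gap %.1f'%s['finger_gap'],'F',np.round(s['wrist_force'],1),'ff %.1f'%s['finger_force'])
    turn=(tq-np.degrees(np.arctan2(y,x)))-(q6-q1)
    print('  DELTA',np.round(d/1000,4),'turn %.3f'%np.radians(turn))
E
python3 - <<'E'
from h import *
c=cam('wrist','w1.png'); P=cloud(c); X=P.reshape(-1,3)
for n,(x,y),z in [('tall',(431,143),80),('short',(452,28),52)]:
    m=(np.hypot(X[:,0]-x,X[:,1]-y)<70)&(abs(X[:,2]-z)<7); print(n,m.sum(),m.sum() and cv2.minAreaRect(X[m,:2].astype(np.float32)),np.median(X[m,2]) if m.sum() else 0)
go(431,143,150,0)
E
```

```text
tall 4640 ((430.3255615234375, 142.8437957763672), (55.853782653808594, 66.62422943115234), 0.044559091329574585) 79.50189917672407
short 5136 ((453.5084533691406, 28.571962356567383), (56.64202117919922, 82.02970886230469), 42.75362777709961) 51.46046900432694
t1.4 at [409.   76.3 205.5] rpy [-179.9   -0.     0.2] q6 95->108 gap 94.2 F [-0.5  1.9 -1.2] ff 0.0
  DELTA [ 0.0222 -0.0665  0.0556] turn 0.004
```

View pics/w1.png

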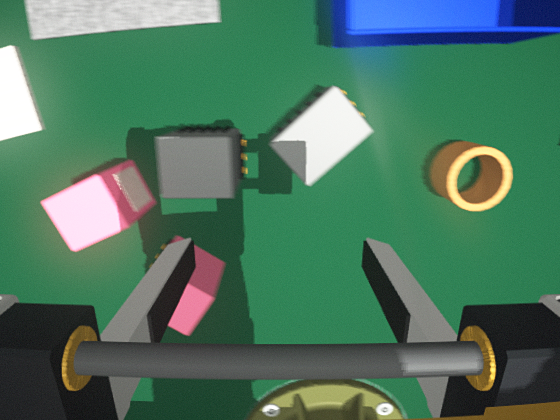

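Wrist view: tall at (196,162) with terminals on its right (-y side) and ribs at the top (+x); short at (322,135). Both agree with the top view, with heights 79.5 and 51.5 mm.

Emit:
move_arm --pt "0.01 -0.03 0.02 0" --pt "0.021 -0.06 0.05 0" --pt "0.0215 -0.0665 0.08 0.003" --pt "0.0215 -0.0665 0.11 0.003" --pt "0.0215 -0.0665 0.14 0.003" --pt "0.0215 -0.0665 0.1575 0.003" --pt "0.0215 -0.0665 0.1575 0.003"

```text
clock: 2.1
eef_pos: [427.9, 134.8, 45.9]
eef_rot: [3.141, 0.004, -0.003]
wrist_force: [-0.3, -0.2, -0.2]
finger_gap: 93.7
finger_force: 0.0
```

Emit:
move_arm --pt "0 0 0 0" --pt "0 0 0 0" --pt "0 0 0 0" --pt "0 0 0 0" --pt "0 0 0 0" --pt "0 0 0 0" --jaw 0.05 --squeeze 40

```text
clock: 2.7
eef_pos: [429.9, 135.5, 48.9]
eef_rot: [-3.141, -0.002, -0.003]
wrist_force: [-0.6, 3.1, 7.0]
finger_gap: 65.7
finger_force: 40.0
```

Run:
```python
from h import *
go(510.97,305.14,148,101.3+90)
go(469,245,190,101.3+90)
```

```text
t2.7 at [429.9 135.5  48.9] rpy [-1.8e+02 -1.0e-01 -2.0e-01] q6 103->-70 gap 65.7 F [-0.6  3.1  7. ] ff 40.0
  DELTA [ 0.0807 -0.17   -0.0989] turn -3.342
t2.7 at [429.9 135.5  48.9] rpy [-1.8e+02 -1.0e-01 -2.0e-01] q6 103->-74 gap 65.7 F [-0.6  3.1  7. ] ff 40.0
  DELTA [ 0.039  -0.1097 -0.141 ] turn -3.342
```

Emit:
move_arm --pt "0 0 -0.02 0" --pt "0 0 -0.055 -0.05" --pt "0 0 -0.09 -0.15" --pt "0 -0.005 -0.12 -0.28" --pt "0.005 -0.015 -0.14 -0.41" --pt "0.01 -0.03 -0.14 -0.54" --pt "0.015 -0.045 -0.14 -0.67" --pt "0.02 -0.06 -0.14 -0.8" --pt "0.025 -0.075 -0.14 -0.93" --pt "0.03 -0.09 -0.14 -1.06" --pt "0.035 -0.1 -0.14 -1.19" --pt "0.039 -0.11 -0.14 -1.32"

```text
clock: 3.9
eef_pos: [468.5, 245.3, 187.5]
eef_rot: [-3.141, 0.001, 1.322]
wrist_force: [0.3, -0.2, -4.9]
finger_gap: 65.6
finger_force: 40.0
```

Run:
```python
from h import *
go(510.97,305.14,148,101.3+90)
```

```text
t3.9 at [468.5 245.3 187.5] rpy [-1.799e+02  1.000e-01  7.580e+01] q6 38->-70 gap 65.6 F [ 0.3 -0.2 -4.9] ff 40.0
  DELTA [0.0685 0.0265 0.0394] turn -2.017
```

Emit:
move_arm --pt "0.005 0.002 0.005 -0.13" --pt "0.01 0.004 0.01 -0.26" --pt "0.015 0.006 0.015 -0.39" --pt "0.02 0.008 0.02 -0.52" --pt "0.025 0.01 0.025 -0.65" --pt "0.03 0.012 0.03 -0.78" --pt "0.035 0.014 0.039 -0.91" --pt "0.04 0.016 0.039 -1.04" --pt "0.045 0.018 0.039 -1.17" --pt "0.05 0.02 0.039 -1.3" --pt "0.055 0.022 0.039 -1.43" --pt "0.06 0.024 0.039 -1.56"

```text
clock: 5.1
eef_pos: [506.7, 296.9, 148.4]
eef_rot: [-3.14, -0.001, 2.882]
wrist_force: [0.0, -0.2, -3.8]
finger_gap: 65.9
finger_force: 40.0
```

Run:
```python
from h import *
go(510.97,305.14,148,101.3+90)
```

```text
t5.1 at [506.7 296.9 148.4] rpy [-1.799e+02 -1.000e-01  1.651e+02] q6 -48->-70 gap 65.9 F [ 0.  -0.2 -3.8] ff 40.0
  DELTA [-0.002   0.009   0.0004] turn -0.457
```

Emit:
move_arm --pt "-0.0005 0.002 0 -0.11" --pt "-0.001 0.005 0 -0.23" --pt "-0.002 0.008 0 -0.35" --pt "-0.002 0.009 0 -0.43" --pt "-0.002 0.009 0 -0.457" --pt "-0.002 0.009 0 -0.457"

```text
clock: 5.7
eef_pos: [511.0, 305.0, 148.6]
eef_rot: [-3.141, -0.001, -2.95]
wrist_force: [1.1, -0.0, -3.7]
finger_gap: 65.6
finger_force: 40.0
```

Run:
```python
from h import *
go(509.99,310.04,148,101.3)
c=cam('side','s1.png'); cv2.imwrite('pics/s1c.png',cv2.resize(c['frame'][80:240,120:330],None,fx=3.5,fy=3.5))
```

```text
t5.7 at [511.  305.  148.6] rpy [-180.   -0. -169.] q6 -74->20 gap 65.6 F [ 1.1 -0.  -3.7] ff 40.0
  DELTA [0.0001 0.0051 0.0006] turn 1.565
```

View pics/s1c.png

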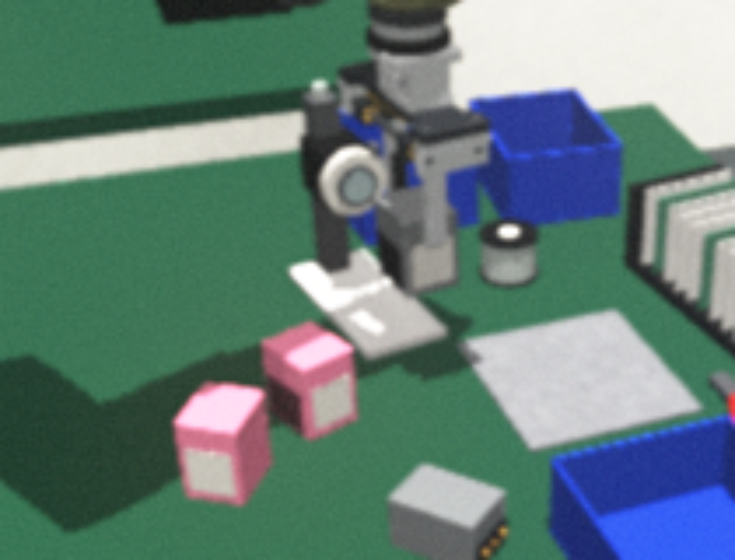

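The side crop shows the tall at (420,245), upright, with its label facing away from the lens, so its front faces the lens.

Emit:
move_arm --pt "0 0 0 0" --pt "0 0 0 0" --pt "0 0 0 0" --pt "0 0 0 0" --pt "0 0 0 0" --pt "0 0 0 0" --pt "0 0 0 0" --pt "0 0 0 0" --pt "0 0 0 0" --pt "0 0 0 0" --pt "0 0 0 0" --pt "0 0 0 0"

```text
clock: 6.95
eef_pos: [511.3, 305.3, 149.0]
eef_rot: [-3.142, -0.0, -2.949]
wrist_force: [1.0, -0.1, -5.0]
finger_gap: 65.9
finger_force: 40.0
```

Emit:
move_arm --pt "0 0 0 0" --pt "0 0 0 0" --pt "0 0 0 0" --pt "0 0 0 0" --pt "0 0 0 0" --pt "0 0 0 0" --pt "0 0 0 0" --pt "0 0 0 0" --pt "0 0 0 0" --pt "0 0 0 0" --pt "0 0 0 0" --pt "0 0 0 0"

```text
clock: 8.15
eef_pos: [511.2, 305.3, 149.0]
eef_rot: [3.142, 0.0, -2.949]
wrist_force: [0.5, -0.4, -4.0]
finger_gap: 65.3
finger_force: 40.0
```

Emit:
move_arm --pt "0 0 0 0" --pt "0 0 0 0" --pt "0 0 0 0" --pt "0 0 0 0" --pt "0 0 0 0" --pt "0 0 0 0" --pt "0 0 0 0" --pt "0 0 0 0"

```text
clock: 8.95
eef_pos: [511.3, 305.3, 148.9]
eef_rot: [3.142, -0.0, -2.949]
wrist_force: [-0.3, -0.4, -5.5]
finger_gap: 66.2
finger_force: 40.0
```

Emit:
move_arm --pt "0 0 0 0.07" --pt "0 0 0 0.2" --pt "0 0.001 0 0.34" --pt "0 0.002 0 0.48" --pt "0 0.003 0 0.62" --pt "0 0.004 0 0.76" --pt "0 0.005 0 0.9" --pt "0 0.005 0 1.04" --pt "0 0.005 0 1.18" --pt "0 0.005 0 1.32" --pt "0 0.005 0 1.45" --pt "0 0.005 0 1.54"

```text
clock: 10.15
eef_pos: [510.3, 310.2, 148.9]
eef_rot: [-3.142, 0.0, 1.789]
wrist_force: [-0.4, 0.2, -3.7]
finger_gap: 65.2
finger_force: 40.0
```

Emit:
move_arm --pt "0 0 0 0.02" --pt "0 0 0 0.025" --pt "0 0 0 0.025" --pt "0 0 0 0.025" --pt "0 0 0 0.025" --pt "0 0 0 0.025" --pt "0 0 0 0.025" --pt "0 0 0 0.025" --pt "0 0 0 0.025" --pt "0 0 0 0.025" --pt "0 0 0 0.025" --pt "0 0 0 0.025"

```text
clock: 11.35
eef_pos: [510.3, 310.2, 148.9]
eef_rot: [-3.142, 0.0, 1.769]
wrist_force: [0.2, 0.1, -4.7]
finger_gap: 65.7
finger_force: 40.0
```

Run:
```python
from h import *
go(509.99,310.04,148,101.3)
go(510.97,305.14,148,101.3-90)
```

```text
t11.3 at [510.3 310.2 148.9] rpy [-180.     0.   101.3] q6 16->20 gap 65.7 F [ 0.2  0.1 -4.7] ff 40.0
  DELTA [-0.0001 -0.0003  0.0009] turn 0.001
t11.3 at [510.3 310.2 148.9] rpy [-180.     0.   101.3] q6 16->110 gap 65.7 F [ 0.2  0.1 -4.7] ff 40.0
  DELTA [-0.005  -0.0003  0.0009] turn 1.572
```

Emit:
move_arm --pt "0 0 0 0" --pt "0 0 0 0" --pt "0 0 0 0" --pt "0 0 0 0" --pt "0 0 0 0" --pt "0 0 0 0" --pt "0 0 0 0" --pt "0 0 0 0" --pt "0 0 0 0" --pt "0 0 0 0" --pt "0 0 0 0" --pt "0 0 0 0"

```text
clock: 12.55
eef_pos: [510.3, 310.2, 148.9]
eef_rot: [-3.142, 0.0, 1.769]
wrist_force: [-0.1, 0.2, -3.7]
finger_gap: 65.6
finger_force: 40.0
```

Emit:
move_arm --pt "0 0 0 0" --pt "0 0 0 0" --pt "0 0 0 0" --pt "0 0 0 0" --pt "0 0 0 0" --pt "0 0 0 0" --pt "0 0 0 0" --pt "0 0 0 0" --pt "0 0 0 0"

```text
clock: 13.45
eef_pos: [510.3, 310.2, 148.9]
eef_rot: [-3.142, 0.0, 1.769]
wrist_force: [-0.7, -0.1, -4.1]
finger_gap: 65.9
finger_force: 40.0
```

Emit:
move_arm --pt "0 0 0 0.07" --pt "-0.001 0 0 0.2" --pt "-0.002 0 0 0.34" --pt "-0.003 0 0 0.48" --pt "-0.004 0 0 0.62" --pt "-0.005 0 0 0.76" --pt "-0.005 0 0 0.9" --pt "-0.005 0 0 1.04" --pt "-0.005 0 0 1.18" --pt "-0.005 0 0 1.32" --pt "-0.005 0 0 1.45" --pt "-0.005 0 0 1.54"

```text
clock: 14.65
eef_pos: [511.3, 305.3, 148.9]
eef_rot: [-3.142, 0.0, 0.224]
wrist_force: [0.3, -0.7, -4.1]
finger_gap: 65.9
finger_force: 40.0
```

Emit:
move_arm --pt "0 0 0 0.02" --pt "0 0 0 0.03" --pt "0 0 0 0.03" --pt "0 0 0 0.03" --pt "0 0 0 0.03" --pt "0 0 0 0.03" --pt "0 0 0 0.03" --pt "0 0 0 0.03" --pt "0 0 0 0.03" --pt "0 0 0 0.03" --pt "0 0 0 0.03" --pt "0 0 0 0.03"

```text
clock: 15.85
eef_pos: [511.3, 305.3, 148.9]
eef_rot: [-3.142, 0.0, 0.199]
wrist_force: [0.4, 0.8, -4.4]
finger_gap: 65.4
finger_force: 40.0
```

Emit:
move_arm --pt "0 0 0 0" --pt "0 0 0 0" --pt "0 0 0 0" --pt "0 0 0 0" --pt "0 0 0 0" --pt "0 0 0 0" --pt "0 0 0 0" --pt "0 0 0 0" --pt "0 0 0 0" --pt "0 0 0 0" --pt "0 0 0 0" --pt "0 0 0 0"

```text
clock: 17.05
eef_pos: [511.3, 305.3, 148.9]
eef_rot: [-3.142, -0.0, 0.199]
wrist_force: [-0.2, 0.2, -4.0]
finger_gap: 65.8
finger_force: 40.0
```

Emit:
move_arm --pt "0 0 0 0" --pt "0 0 0 0" --pt "0 0 0 0" --pt "0 0 0 0" --pt "0 0 0 0" --pt "0 0 0 0" --pt "0 0 0 0"

```text
clock: 17.75
eef_pos: [511.3, 305.3, 149.0]
eef_rot: [-3.142, 0.0, 0.199]
wrist_force: [-0.2, -0.4, -4.5]
finger_gap: 66.0
finger_force: 40.0
```

Run:
```python
from h import *
go(510.97,305.14,148,101.3-90)
go(530,210,55,-23)
```

```text
t17.8 at [511.3 305.3 149. ] rpy [-180.     0.    11.4] q6 106->110 gap 66.0 F [-0.2 -0.4 -4.5] ff 40.0
  DELTA [-0.0003  0.0001  0.001 ] turn 0.002
t17.8 at [511.3 305.3 149. ] rpy [-180.     0.    11.4] q6 106->135 gap 66.0 F [-0.2 -0.4 -4.5] ff 40.0
  DELTA [-0.0005  0.0971  0.094 ] turn 0.600
```

Emit:
move_arm --pt "-0.003 0.006 0 0" --pt "-0.009 0.023 0 0" --pt "-0.015 0.04 0.01 0" --pt "-0.021 0.055 0.03 0" --pt "-0.024 0.062 0.055 0" --pt "-0.024 0.062 0.075 0" --pt "-0.024 0.062 0.09 0" --pt "-0.024 0.062 0.096 0" --pt "-0.024 0.062 0.099 0" --pt "-0.024 0.062 0.0995 0" --pt "-0.024 0.062 0.0995 0"

```text
clock: 18.85
eef_pos: [500.3, 239.9, 50.2]
eef_rot: [-3.141, -0.001, 0.199]
wrist_force: [-0.4, 0.2, -4.8]
finger_gap: 65.8
finger_force: 40.0
```

Emit:
move_arm --pt "0 0 0 0" --pt "0 0 0 0" --pt "0 0 0 0" --pt "0 0 0 0" --pt "0 0 -0.02 0" --pt "0 0 -0.05 0" --pt "0 0 -0.07 0" --pt "0 0 -0.07 0" --jaw 0.094

```text
clock: 19.65
eef_pos: [501.2, 240.3, 122.2]
eef_rot: [-3.141, -0.005, 0.199]
wrist_force: [1.0, -0.4, -0.1]
finger_gap: 94.3
finger_force: 0.0
```

Run:
```python
from h import *
c=cam('wrist'); X=cloud(c).reshape(-1,3)
m=(np.hypot(X[:,0]-500,X[:,1]-240)<70)&(abs(X[:,2]-80)<7); r=cv2.minAreaRect(X[m,:2].astype(np.float32)); print(m.sum(),r)
go(*r[0],48,101.3)
```

```text
7731 ((500.2486572265625, 239.82852172851562), (56.450401306152344, 66.2370376586914), 11.42652416229248)
t19.7 at [500.5 239.9 120.3] rpy [-1.80e+02 -1.00e-01  1.14e+01] q6 100->14 gap 93.7 F [-0.4 -0.3 -1.2] ff 0.0
  DELTA [-0.0004  0.0001  0.0723] turn -1.569
```

Emit:
move_arm --pt "0 0 0 -0.14" --pt "0 0 0 -0.28" --pt "0 0 0 -0.42" --pt "0 0 0 -0.56" --pt "0 0 0 -0.7" --pt "0 0 0 -0.84" --pt "0 0 0 -0.98" --pt "0 0 0 -1.12" --pt "0 0 0 -1.26" --pt "0 0 0 -1.4" --pt "0 0 0 -1.52" --pt "0 0 0 -1.569"

```text
clock: 20.9
eef_pos: [499.4, 239.5, 117.9]
eef_rot: [-3.139, 0.0, 1.772]
wrist_force: [0.4, -0.5, 1.7]
finger_gap: 93.6
finger_force: 0.0
```

Emit:
move_arm --pt "0 0 0.02 0" --pt "0 0 0.05 0" --pt "0 0 0.068 0" --pt "0 0 0.0715 0" --pt "0 0 0.0715 0"

```text
clock: 21.4
eef_pos: [499.6, 239.6, 47.1]
eef_rot: [-3.14, 0.0, 1.768]
wrist_force: [-0.9, -0.8, -0.1]
finger_gap: 94.2
finger_force: 0.0
```

Emit:
move_arm --pt "0 0 0 0" --pt "0 0 0 0" --pt "0 0 0 0" --pt "0 0 0 0" --pt "0 0 0 0" --pt "0 0 0 0" --jaw 0.04

```text
clock: 22.0
eef_pos: [500.2, 239.8, 48.2]
eef_rot: [3.141, -0.0, 1.768]
wrist_force: [1.1, -0.3, 2.3]
finger_gap: 55.9
finger_force: 40.0
```

Run:
```python
from h import *
go(509.99,310.04,148,101.3-90)
```

```text
t22.0 at [500.2 239.8  48.2] rpy [180.   -0.  101.3] q6 11->110 gap 55.9 F [ 1.1 -0.3  2.3] ff 40.0
  DELTA [ 0.067   0.0234 -0.0998] turn 1.571
```

Emit:
move_arm --pt "0 0 -0.02 0" --pt "0 0 -0.05 0.05" --pt "0 0 -0.08 0.17" --pt "0.002 0 -0.1 0.3" --pt "0.006 0.002 -0.1 0.44" --pt "0.012 0.005 -0.1 0.58" --pt "0.02 0.008 -0.1 0.72" --pt "0.028 0.011 -0.1 0.86" --pt "0.036 0.014 -0.1 1.0" --pt "0.044 0.017 -0.1 1.14" --pt "0.052 0.02 -0.1 1.28" --pt "0.06 0.022 -0.1 1.42"

```text
clock: 23.2
eef_pos: [509.5, 303.1, 147.2]
eef_rot: [3.141, 0.002, 0.342]
wrist_force: [1.0, -0.3, -3.8]
finger_gap: 55.9
finger_force: 40.0
```

Run:
```python
from h import *
go(509.99,310.04,148,101.3-90)
```

```text
t23.2 at [509.5 303.1 147.2] rpy [1.80e+02 1.00e-01 1.96e+01] q6 98->110 gap 55.9 F [ 1.  -0.3 -3.8] ff 40.0
  DELTA [ 0.0028 -0.0064 -0.0008] turn 0.145
```

Emit:
move_arm --pt "0.001 -0.002 -0.001 0.07" --pt "0.002 -0.005 -0.001 0.12" --pt "0.003 -0.006 -0.001 0.145" --pt "0.003 -0.006 -0.001 0.145" --pt "0.003 -0.006 -0.001 0.145" --pt "0.003 -0.006 -0.001 0.145" --pt "0.003 -0.006 -0.001 0.145" --pt "0.003 -0.006 -0.001 0.145" --pt "0.003 -0.006 -0.001 0.145" --pt "0.003 -0.006 -0.001 0.145" --pt "0.003 -0.006 -0.001 0.145" --pt "0.003 -0.006 -0.001 0.145"

```text
clock: 24.4
eef_pos: [510.6, 309.6, 148.9]
eef_rot: [-3.142, 0.0, 0.203]
wrist_force: [-0.2, 0.0, -4.4]
finger_gap: 55.8
finger_force: 40.0
```

Emit:
move_arm --pt "0 0 0 0" --pt "0 0 0 0" --pt "0 0 0 0" --pt "0 0 0 0" --pt "0 0 0 0" --pt "0 0 0 0" --pt "0 0 0 0" --pt "0 0 0 0" --pt "0 0 0 0" --pt "0 0 0 0" --pt "0 0 0 0" --pt "0 0 0 0"

```text
clock: 25.6
eef_pos: [510.6, 309.6, 149.0]
eef_rot: [-3.142, -0.0, 0.203]
wrist_force: [-0.1, 0.6, -4.6]
finger_gap: 55.8
finger_force: 40.0
```

Emit:
move_arm --pt "0 0 0 0" --pt "0 0 0 0" --pt "0 0 0 0" --pt "0 0 0 0" --pt "0 0 0 0" --pt "0 0 0 0" --pt "0 0 0 0" --pt "0 0 0 0" --pt "0 0 0 0" --pt "0 0 0 0" --pt "0 0 0 0" --pt "0 0 0 0"

```text
clock: 26.8
eef_pos: [510.6, 309.6, 149.0]
eef_rot: [-3.142, -0.0, 0.203]
wrist_force: [0.2, 0.7, -4.2]
finger_gap: 56.0
finger_force: 40.0
```

Run:
```python
from h import *
go(509.99,310.04,148,101.3-90)
go(645.5,282.5,148,93)
c=cam('side','s2.png'); cv2.imwrite('pics/s2c.png',cv2.resize(c['frame'][80:240,120:330],None,fx=3.5,fy=3.5))
```

```text
t26.8 at [510.6 309.6 149. ] rpy [-180.    -0.    11.6] q6 106->110 gap 56.0 F [ 0.2  0.7 -4.2] ff 40.0
  DELTA [-0.0005 -0.0006  0.001 ] turn 0.006
t26.8 at [510.6 309.6 149. ] rpy [-180.    -0.    11.6] q6 106->21 gap 56.0 F [ 0.2  0.7 -4.2] ff 40.0
  DELTA [0.1267 0.0537 0.001 ] turn -1.420
```

View pics/s2c.png

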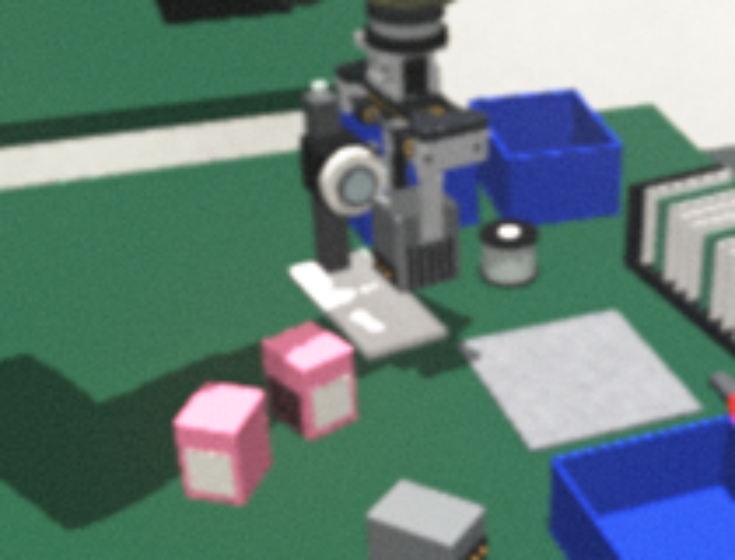

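The ribs face away from the lens, so the right side is shown. The short block has moved slightly (the knock). Next I place the tall on the mat.

Emit:
move_arm --pt "0.003 0.0 0 0" --pt "0.012 0.003 0 -0.06" --pt "0.024 0.008 0 -0.18" --pt "0.036 0.014 0 -0.31" --pt "0.049 0.02 0 -0.44" --pt "0.062 0.026 0 -0.57" --pt "0.075 0.032 0 -0.7" --pt "0.088 0.037 0 -0.83" --pt "0.1 0.042 0 -0.96" --pt "0.112 0.047 0 -1.09" --pt "0.122 0.052 0 -1.22" --pt "0.127 0.054 0 -1.34"

```text
clock: 28.05
eef_pos: [646.8, 281.8, 148.5]
eef_rot: [-3.141, 0.0, 1.548]
wrist_force: [0.2, -0.3, -4.8]
finger_gap: 55.9
finger_force: 40.0
```

Run:
```python
from h import *
go(645.5,282.5,52,93)
```

```text
t28.1 at [646.8 281.8 148.5] rpy [-180.     0.    88.7] q6 22->21 gap 55.9 F [ 0.2 -0.3 -4.8] ff 40.0
  DELTA [ 0.0007 -0.0013  0.0965] turn -0.076
```

Emit:
move_arm --pt "0 -0.001 0.015 -0.04" --pt "0 -0.001 0.04 -0.076" --pt "0 -0.001 0.065 -0.076" --pt "0 -0.001 0.083 -0.076" --pt "0 -0.001 0.092 -0.076" --pt "0 -0.001 0.096 -0.076" --pt "0 -0.001 0.097 -0.076" --pt "0 -0.001 0.097 -0.076"

```text
clock: 28.85
eef_pos: [645.3, 282.4, 52.9]
eef_rot: [3.14, -0.0, 1.619]
wrist_force: [0.5, 0.4, -4.5]
finger_gap: 55.4
finger_force: 40.0
```

Emit:
move_arm --pt "0 0 0 0" --pt "0 0 0 0" --pt "0 0 0 0" --pt "0 0 0 0" --pt "0 0 -0.02 0" --pt "0 0 -0.06 0" --pt "0 0 -0.1 0" --pt "0 0 -0.12 0" --pt "0 0 -0.12 0" --jaw 0.094

```text
clock: 29.75
eef_pos: [646.0, 282.7, 176.0]
eef_rot: [3.136, -0.002, 1.619]
wrist_force: [-0.0, -0.8, 0.2]
finger_gap: 93.9
finger_force: 0.0
```

```bash
cat > look.py <<'E'
from h import *
def top(name,x,y,z,rad=80):
    c=cam(name); X=cloud(c).reshape(-1,3)
    m=(np.hypot(X[:,0]-x,X[:,1]-y)<rad)&(abs(X[:,2]-z)<7)
    if m.sum()<30: print(name,'none',m.sum()); return
    r=cv2.minAreaRect(X[m,:2].astype(np.float32)); print(name,m.sum(),np.round(np.median(X[m],0),1),r); return r
E
python3 - <<'E'
from look import *
top('wrist',645,282,83); top('top',645,282,83); top('top',440,15,52); top('wrist',440,15,52)
go(440,15,170,-47)
E
```

```text
wrist 5366 [644.9 285.1  82.5] ((644.8875732421875, 282.9219055175781), (56.1427116394043, 65.7920913696289), 2.8457980155944824)
top 121 [649.6 259.9  82.3] ((644.0235595703125, 262.8671875), (57.439754486083984, 24.528278350830078), 3.2777388095855713)
top 487 [430.5  11.3  51.6] ((431.49603271484375, 12.983497619628906), (55.8440055847168, 80.66082763671875), 41.86838150024414)
wrist none 10
t29.9 at [644.4 282.1 170. ] rpy [-179.9    0.    92.7] q6 18->139 gap 93.8 F [ 0.3 -0.6 -0.4] ff 0.0
  DELTA [-0.257  -0.2169  0.0008] turn 2.439
```

Emit:
move_arm --pt "-0.01 -0.009 0 0.06" --pt "-0.03 -0.026 0 0.19" --pt "-0.05 -0.044 0 0.32" --pt "-0.07 -0.061 0 0.45" --pt "-0.09 -0.079 0 0.58" --pt "-0.11 -0.096 0 0.71" --pt "-0.13 -0.114 0 0.84" --pt "-0.15 -0.131 0 0.97" --pt "-0.17 -0.148 0 1.1" --pt "-0.19 -0.166 0 1.23" --pt "-0.21 -0.183 0 1.36" --pt "-0.225 -0.196 0 1.49"

```text
clock: 31.15
eef_pos: [458.5, 47.2, 170.8]
eef_rot: [-3.141, 0.002, 0.123]
wrist_force: [0.3, 0.3, -0.9]
finger_gap: 93.8
finger_force: 0.0
```

Run:
```python
from look import *
r=top('wrist',431,13,52); go(431.5,13,150,-48.1);
```

```text
wrist 5240 [432.9  12.3  51.6] ((430.90704345703125, 12.201496124267578), (56.82099914550781, 82.24525451660156), 42.61409378051758)
t31.2 at [457.5  45.9 170.8] rpy [180.    0.2   6.6] q6 85->140 gap 94.1 F [-0.2  0.1  0.4] ff 0.0
  DELTA [-0.0295  0.0297  0.0209] turn 0.954
```

Emit:
move_arm --pt "-0.005 0.005 0 0.1" --pt "-0.01 0.01 0 0.23" --pt "-0.02 0.02 0 0.36" --pt "-0.03 0.03 0 0.49" --pt "-0.03 0.03 0 0.62" --pt "-0.03 0.03 0 0.75" --pt "-0.03 0.03 0 0.88" --pt "-0.03 0.03 0.01 0.945" --pt "-0.03 0.03 0.03 0.945" --pt "-0.03 0.03 0.06 0.945" --pt "-0.03 0.03 0.09 0.945" --pt "-0.03 0.03 0.1 0.945"

```text
clock: 32.4
eef_pos: [432.3, 14.7, 68.9]
eef_rot: [3.138, 0.004, -0.815]
wrist_force: [-0.6, -0.2, -0.3]
finger_gap: 94.2
finger_force: 0.0
```

Run:
```python
from look import *
go(431,12.3,20,-47.6);
```

```text
t32.4 at [432.3  14.7  68.9] rpy [179.8   0.2 -46.7] q6 134->139 gap 94.2 F [-0.6 -0.2 -0.3] ff 0.0
  DELTA [0.0011 0.0024 0.0489] turn 0.016
```

Emit:
move_arm --pt "0.001 0.002 0.015 0.016" --pt "0.001 0.002 0.035 0.016" --pt "0.001 0.002 0.047 0.016" --pt "0.001 0.002 0.049 0.016" --pt "0.001 0.002 0.049 0.016"

```text
clock: 32.9
eef_pos: [433.4, 12.5, 23.2]
eef_rot: [3.141, 0.0, -0.832]
wrist_force: [-0.2, -0.3, 1.0]
finger_gap: 93.7
finger_force: 0.0
```

Emit:
move_arm --pt "0 0 0 0" --pt "0 0 0 0" --pt "0 0 0 0" --pt "0 0 0 0" --pt "0 0 0 0" --pt "0 0 0 0" --jaw 0.04

```text
clock: 33.5
eef_pos: [433.2, 12.4, 23.1]
eef_rot: [3.141, 0.0, -0.832]
wrist_force: [-1.4, -1.4, 2.8]
finger_gap: 56.1
finger_force: 40.0
```

Run:
```python
from look import *
go(512.6,297.3,134,101.3); go(512.6,297.3-60,160,101.3);
```

```text
t33.5 at [433.2  12.4  23.1] rpy [180.    0.  -47.7] q6 134->19 gap 56.1 F [-1.4 -1.4  2.8] ff 40.0
  DELTA [-0.1572 -0.2505 -0.111 ] turn -2.600
t33.5 at [433.2  12.4  23.1] rpy [180.    0.  -47.7] q6 134->14 gap 56.1 F [-1.4 -1.4  2.8] ff 40.0
  DELTA [-0.1128 -0.2101 -0.137 ] turn -2.600
```

Emit:
move_arm --pt "0 0 -0.02 0" --pt "0 0 -0.05 -0.05" --pt "0 0 -0.09 -0.15" --pt "-0.008 -0.015 -0.12 -0.28" --pt "-0.02 -0.035 -0.137 -0.41" --pt "-0.032 -0.057 -0.137 -0.54" --pt "-0.044 -0.08 -0.137 -0.67" --pt "-0.057 -0.104 -0.137 -0.8" --pt "-0.07 -0.128 -0.137 -0.93" --pt "-0.083 -0.152 -0.137 -1.06" --pt "-0.096 -0.176 -0.137 -1.19" --pt "-0.105 -0.195 -0.137 -1.32"

```text
clock: 34.7
eef_pos: [506.6, 222.7, 159.1]
eef_rot: [-3.141, 0.001, 0.494]
wrist_force: [1.1, -0.5, -4.8]
finger_gap: 55.8
finger_force: 40.0
```

Run:
```python
from look import *
go(512.6,297.3,137,101.3)
```

```text
t34.7 at [506.6 222.7 159.1] rpy [-1.80e+02  1.00e-01  2.83e+01] q6 82->19 gap 55.8 F [ 1.1 -0.5 -4.8] ff 40.0
  DELTA [ 0.0407 -0.0628  0.0221] turn -1.274
```

Emit:
move_arm --pt "0.003 -0.005 0.003 -0.13" --pt "0.007 -0.011 0.006 -0.26" --pt "0.011 -0.017 0.01 -0.39" --pt "0.015 -0.023 0.014 -0.52" --pt "0.019 -0.029 0.018 -0.65" --pt "0.023 -0.036 0.022 -0.78" --pt "0.028 -0.043 0.022 -0.91" --pt "0.033 -0.05 0.022 -1.04" --pt "0.037 -0.057 0.022 -1.17" --pt "0.04 -0.062 0.022 -1.25" --pt "0.041 -0.063 0.022 -1.274" --pt "0.041 -0.063 0.022 -1.274"

```text
clock: 35.9
eef_pos: [513.2, 296.1, 137.4]
eef_rot: [-3.141, 0.0, 1.761]
wrist_force: [0.3, -0.9, -5.4]
finger_gap: 55.9
finger_force: 40.0
```

Run:
```python
from h import *
go(512.6,297.3,137,101.3)
c=cam('side','s3.png'); cv2.imwrite('pics/s3c.png',cv2.resize(c['frame'][80:240,120:330],None,fx=3.5,fy=3.5))
```

```text
t35.9 at [513.2 296.1 137.4] rpy [-179.9    0.   100.9] q6 16->19 gap 55.9 F [ 0.3 -0.9 -5.4] ff 40.0
  DELTA [ 0.0013 -0.0003  0.0004] turn -0.007
```

View pics/s3c.png

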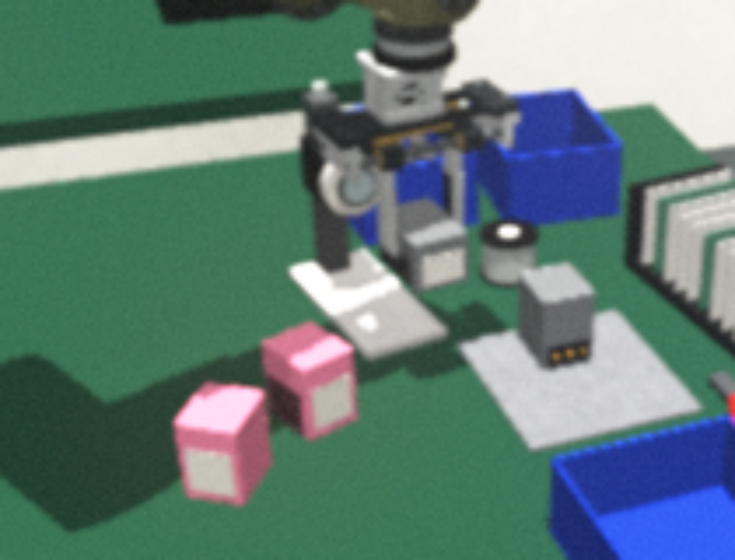

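The label faces away from the lens, so the short's front is shown. The tall stands on the mat at (557,315).

Emit:
move_arm --pt "0 0 0 0" --pt "0 0 0 0" --pt "0 0 0 0" --pt "0 0 0 0" --pt "0 0 0 0" --pt "0 0 0 0" --pt "0 0 0 0" --pt "0 0 0 0" --pt "0 0 0 0" --pt "0 0 0 0" --pt "0 0 0 0" --pt "0 0 0 0"

```text
clock: 37.15
eef_pos: [513.4, 296.2, 137.9]
eef_rot: [-3.142, -0.0, 1.762]
wrist_force: [-0.2, -0.3, -5.3]
finger_gap: 56.1
finger_force: 40.0
```

Emit:
move_arm --pt "0 0 0 0" --pt "0 0 0 0" --pt "0 0 0 0" --pt "0 0 0 0" --pt "0 0 0 0" --pt "0 0 0 0" --pt "0 0 0 0" --pt "0 0 0 0" --pt "0 0 0 0" --pt "0 0 0 0" --pt "0 0 0 0" --pt "0 0 0 0"

```text
clock: 38.35
eef_pos: [513.4, 296.2, 137.9]
eef_rot: [-3.142, 0.0, 1.762]
wrist_force: [0.1, -0.1, -3.5]
finger_gap: 55.8
finger_force: 40.0
```

Emit:
move_arm --pt "0 0 0 0" --pt "0 0 0 0" --pt "0 0 0 0" --pt "0 0 0 0" --pt "0 0 0 0" --pt "0 0 0 0" --pt "0 0 0 0"

```text
clock: 39.05
eef_pos: [513.4, 296.2, 137.9]
eef_rot: [3.142, -0.0, 1.762]
wrist_force: [0.3, -0.1, -5.1]
finger_gap: 55.6
finger_force: 40.0
```

Emit:
move_arm --pt "0 0 0 0.07" --pt "0.001 0 0 0.2" --pt "0.003 0 0 0.34" --pt "0.005 0 0 0.48" --pt "0.007 0 0 0.62" --pt "0.009 0 0 0.76" --pt "0.011 0 0 0.9" --pt "0.013 0 0 1.04" --pt "0.014 0 0 1.18" --pt "0.014 0 0 1.32" --pt "0.014 0 0 1.45" --pt "0.014 0 0 1.54"

```text
clock: 40.25
eef_pos: [510.8, 310.0, 137.9]
eef_rot: [-3.142, 0.0, 0.217]
wrist_force: [0.5, 1.0, -4.8]
finger_gap: 55.8
finger_force: 40.0
```

Emit:
move_arm --pt "0 0 0 0.02" --pt "0 0 0 0.025" --pt "0 0 0 0.025" --pt "0 0 0 0.025" --pt "0 0 0 0.025" --pt "0 0 0 0.025" --pt "0 0 0 0.025" --pt "0 0 0 0.025" --pt "0 0 0 0.025" --pt "0 0 0 0.025" --pt "0 0 0 0.025" --pt "0 0 0 0.025"

```text
clock: 41.45
eef_pos: [510.8, 310.0, 138.0]
eef_rot: [-3.142, 0.0, 0.197]
wrist_force: [-0.3, -0.4, -4.4]
finger_gap: 55.4
finger_force: 40.0
```

Emit:
move_arm --pt "0 0 0 0" --pt "0 0 0 0" --pt "0 0 0 0" --pt "0 0 0 0" --pt "0 0 0 0" --pt "0 0 0 0" --pt "0 0 0 0" --pt "0 0 0 0" --pt "0 0 0 0" --pt "0 0 0 0" --pt "0 0 0 0" --pt "0 0 0 0"

```text
clock: 42.65
eef_pos: [510.8, 310.0, 138.0]
eef_rot: [-3.142, -0.0, 0.197]
wrist_force: [1.0, -0.6, -3.4]
finger_gap: 55.5
finger_force: 40.0
```

Emit:
move_arm --pt "0 0 0 0" --pt "0 0 0 0" --pt "0 0 0 0" --pt "0 0 0 0" --pt "0 0 0 0" --pt "0 0 0 0" --pt "0 0 0 0"

```text
clock: 43.35
eef_pos: [510.8, 309.9, 137.9]
eef_rot: [3.142, 0.0, 0.197]
wrist_force: [-1.2, -0.0, -3.9]
finger_gap: 55.8
finger_force: 40.0
```

Run:
```python
from h import *
go(510,310,137,11.3);go(500,240,24,11.3)
```

```text
t43.4 at [510.8 309.9 137.9] rpy [180.    0.   11.3] q6 106->110 gap 55.8 F [-1.2 -0.  -3.9] ff 40.0
  DELTA [-0.0007 -0.0002  0.0009] turn -0.000
t43.4 at [510.8 309.9 137.9] rpy [180.    0.   11.3] q6 106->104 gap 55.8 F [-1.2 -0.  -3.9] ff 40.0
  DELTA [-0.0242  0.0665  0.114 ] turn -0.000
```

Emit:
move_arm --pt "-0.003 0.006 0 0" --pt "-0.009 0.023 0 0" --pt "-0.015 0.04 0.01 0" --pt "-0.021 0.057 0.03 0" --pt "-0.024 0.066 0.055 0" --pt "-0.024 0.066 0.08 0" --pt "-0.024 0.066 0.1 0" --pt "-0.024 0.066 0.109 0" --pt "-0.024 0.066 0.113 0" --pt "-0.024 0.066 0.1145 0" --pt "-0.024 0.066 0.1145 0"

```text
clock: 44.45
eef_pos: [500.5, 240.7, 24.2]
eef_rot: [-3.141, -0.001, 0.197]
wrist_force: [0.4, -1.3, -4.4]
finger_gap: 55.8
finger_force: 40.0
```

Emit:
move_arm --pt "0 0 0 0" --pt "0 0 0 0" --pt "0 0 0 0" --pt "0 0 0 0" --pt "0 0 -0.02 0" --pt "0 0 -0.05 0" --pt "0 0 -0.07 -0.08" --pt "0 0 -0.07 -0.21" --pt "0 0 -0.07 -0.35" --pt "0 0 -0.07 -0.49" --pt "0 0 -0.07 -0.63" --pt "0 0 -0.07 -0.77" --jaw 0.094

```text
clock: 45.65
eef_pos: [500.2, 240.6, 93.6]
eef_rot: [3.141, -0.0, 0.973]
wrist_force: [-0.7, -0.0, 0.2]
finger_gap: 93.8
finger_force: 0.0
```

Emit:
move_arm --pt "0 0 0 -0.14" --pt "0 0 0 -0.28" --pt "0 0 0 -0.42" --pt "0 0 0 -0.56" --pt "0 0 0 -0.7" --pt "0 0 0 -0.84" --pt "0 0 0 -0.98" --pt "0 0 0 -1.12" --pt "0 0 0 -1.26" --pt "0 0 0 -1.4" --pt "0 0 0 -1.54" --pt "0 0 0 -1.67"

```text
clock: 46.85
eef_pos: [500.2, 240.6, 93.6]
eef_rot: [3.141, 0.0, 2.643]
wrist_force: [-1.0, -0.3, 0.1]
finger_gap: 94.0
finger_force: 0.0
```

Run:
```python
from look import *
r=top('wrist',500,240,52)
go(*r[0],21,191.3)
```

```text
wrist 9576 [495.4 241.7  51.4] ((481.4739685058594, 237.04537963867188), (117.84876251220703, 56.42533874511719), 11.311310768127441)
t46.9 at [500.2 240.6  93.6] rpy [180.    0.  151.9] q6 -40->-75 gap 93.8 F [-0.7  0.3  0.3] ff 0.0
  DELTA [ 0.0148 -0.0119  0.0726] turn -0.689
```

Emit:
move_arm --pt "0 0 0 -0.14" --pt "0 0 0 -0.28" --pt "0 0 0 -0.42" --pt "0 0 0 -0.55" --pt "0 0 0 -0.66" --pt "0 0 0.01 -0.689" --pt "0 0 0.035 -0.689" --pt "0 0 0.06 -0.689" --pt "0 0 0.07 -0.689" --pt "0 0 0.071 -0.689" --pt "0 0 0.071 -0.689"

```text
clock: 48.0
eef_pos: [500.4, 240.7, 23.0]
eef_rot: [3.141, 0.001, -2.959]
wrist_force: [0.5, -0.4, 0.4]
finger_gap: 93.9
finger_force: 0.0
```

Emit:
move_arm --pt "0 0 0 0" --pt "0 0 0 0" --pt "0 0 0 0" --pt "0 0 0 0" --pt "0 0 0 0" --pt "0 0 0 0" --jaw 0.04

```text
clock: 48.6
eef_pos: [500.2, 240.6, 22.6]
eef_rot: [3.142, 0.0, -2.957]
wrist_force: [-0.8, -1.0, 2.6]
finger_gap: 55.6
finger_force: 39.9
```

Run:
```python
from look import *
go(512.6,297.3,137,101.3)
```

```text
t48.6 at [500.2 240.6  22.6] rpy [ 180.     0.  -169.5] q6 -79->19 gap 55.6 F [-0.8 -1.   2.6] ff 39.9
  DELTA [-0.0226  0.0535 -0.1144] turn 1.558
```

Lift, turn and show the back.

Emit:
move_arm --pt "0 0 -0.02 0" --pt "0 0 -0.05 0.05" --pt "0 0 -0.08 0.17" --pt "-0.002 0.004 -0.105 0.3" --pt "-0.004 0.01 -0.114 0.44" --pt "-0.007 0.016 -0.114 0.58" --pt "-0.01 0.022 -0.114 0.72" --pt "-0.013 0.029 -0.114 0.86" --pt "-0.016 0.036 -0.114 1.0" --pt "-0.019 0.043 -0.114 1.14" --pt "-0.021 0.049 -0.114 1.28" --pt "-0.0226 0.0535 -0.114 1.42"

```text
clock: 49.8
eef_pos: [512.2, 297.5, 135.6]
eef_rot: [-3.14, 0.0, 1.9]
wrist_force: [0.0, -0.5, -5.3]
finger_gap: 55.6
finger_force: 39.9
```

Emit:
move_arm --pt "0 0 0 0.08" --pt "0 0 0 0.13" --pt "0 0 0 0.138" --pt "0 0 0 0.138" --pt "0 0 0 0.138" --pt "0 0 0 0.138" --pt "0 0 0 0.138" --pt "0 0 0 0.138" --pt "0 0 0 0.138" --pt "0 0 0 0.138" --pt "0 0 0 0.138" --pt "0 0 0 0.138"

```text
clock: 51.0
eef_pos: [512.6, 297.3, 136.5]
eef_rot: [3.142, -0.0, 1.768]
wrist_force: [0.4, 0.1, -4.0]
finger_gap: 55.9
finger_force: 39.9
```

Run:
```python
from look import *
go(512.6,297.3,137,101.3)
go(510,310,137,11.3)
```

```text
t51.0 at [512.6 297.3 136.5] rpy [180.   -0.  101.3] q6 15->19 gap 55.9 F [ 0.4  0.1 -4. ] ff 39.9
  DELTA [-0.      0.     -0.0005] turn -0.000
t51.0 at [512.6 297.3 136.5] rpy [180.   -0.  101.3] q6 15->110 gap 55.9 F [ 0.4  0.1 -4. ] ff 39.9
  DELTA [ 0.013  -0.     -0.0005] turn 1.571
```

Emit:
move_arm --pt "0 0 0 0" --pt "0 0 0 0" --pt "0 0 0 0" --pt "0 0 0 0" --pt "0 0 0 0" --pt "0 0 0 0" --pt "0 0 0 0" --pt "0 0 0 0" --pt "0 0 0 0" --pt "0 0 0 0" --pt "0 0 0 0" --pt "0 0 0 0"

```text
clock: 52.2
eef_pos: [512.5, 297.3, 136.4]
eef_rot: [-3.142, -0.0, 1.768]
wrist_force: [0.6, 0.5, -4.0]
finger_gap: 55.6
finger_force: 39.9
```

Emit:
move_arm --pt "0 0 0 0" --pt "0 0 0 0" --pt "0 0 0 0" --pt "0 0 0 0" --pt "0 0 0 0" --pt "0 0 0 0" --pt "0 0 0 0" --pt "0 0 0 0" --pt "0 0 0 0" --pt "0 0 0 0" --pt "0 0 0 0" --pt "0 0 0 0"

```text
clock: 53.4
eef_pos: [512.6, 297.3, 136.5]
eef_rot: [3.142, 0.0, 1.768]
wrist_force: [-0.6, 0.3, -5.1]
finger_gap: 56.0
finger_force: 39.9
```

Emit:
move_arm --pt "0 0 0 0.07" --pt "0.001 0 0 0.2" --pt "0.003 0 0 0.34" --pt "0.005 0 0 0.48" --pt "0.007 0 0 0.62" --pt "0.009 0 0 0.76" --pt "0.011 0 0 0.9" --pt "0.013 0 0 1.04" --pt "0.013 0 0 1.18" --pt "0.013 0 0 1.32" --pt "0.013 0 0 1.45" --pt "0.013 0 0 1.54"

```text
clock: 54.6
eef_pos: [510.0, 310.1, 136.4]
eef_rot: [3.142, 0.0, 0.223]
wrist_force: [0.1, 0.5, -3.7]
finger_gap: 55.9
finger_force: 39.9
```

Emit:
move_arm --pt "0 0 0 0.02" --pt "0 0 0 0.03" --pt "0 0 0 0.03" --pt "0 0 0 0.03" --pt "0 0 0 0.03" --pt "0 0 0 0.03" --pt "0 0 0 0.03" --pt "0 0 0 0.03" --pt "0 0 0 0.03" --pt "0 0 0 0.03" --pt "0 0 0 0.03" --pt "0 0 0 0.03"

```text
clock: 55.8
eef_pos: [510.0, 310.1, 136.4]
eef_rot: [-3.142, -0.0, 0.198]
wrist_force: [-0.8, -0.8, -4.6]
finger_gap: 55.9
finger_force: 39.9
```

Emit:
move_arm --pt "0 0 0 0" --pt "0 0 0 0" --pt "0 0 0 0" --pt "0 0 0 0" --pt "0 0 0 0" --pt "0 0 0 0" --pt "0 0 0 0" --pt "0 0 0 0" --pt "0 0 0 0" --pt "0 0 0 0" --pt "0 0 0 0" --pt "0 0 0 0"

```text
clock: 57.0
eef_pos: [510.0, 310.0, 136.4]
eef_rot: [3.142, 0.0, 0.198]
wrist_force: [-0.4, -0.7, -4.5]
finger_gap: 56.0
finger_force: 39.9
```

Emit:
move_arm --pt "0 0 0 0" --pt "0 0 0 0" --pt "0 0 0 0" --pt "0 0 0 0" --pt "0 0 0 0" --pt "0 0 0 0" --pt "0 0 0 0" --pt "0 0 0 0" --pt "0 0 0 0"

```text
clock: 57.9
eef_pos: [510.0, 310.0, 136.4]
eef_rot: [3.142, 0.0, 0.198]
wrist_force: [-0.1, -1.1, -4.7]
finger_gap: 55.7
finger_force: 39.9
```

Run:
```python
from look import *
go(510,310,137,11.3)
go(651,180,137,93)
```

```text
t57.9 at [510.  310.  136.4] rpy [180.    0.   11.3] q6 106->110 gap 55.7 F [-0.1 -1.1 -4.7] ff 39.9
  DELTA [-0.      0.     -0.0006] turn 0.001
t57.9 at [510.  310.  136.4] rpy [180.    0.   11.3] q6 106->12 gap 55.7 F [-0.1 -1.1 -4.7] ff 39.9
  DELTA [ 0.1127  0.1552 -0.0006] turn -1.425
```

Emit:
move_arm --pt "0.003 0.006 -0.005 0" --pt "0.01 0.018 -0.015 -0.08" --pt "0.02 0.032 -0.02 -0.2" --pt "0.03 0.046 -0.02 -0.33" --pt "0.041 0.06 -0.02 -0.46" --pt "0.052 0.075 -0.02 -0.59" --pt "0.063 0.09 -0.02 -0.72" --pt "0.074 0.105 -0.02 -0.85" --pt "0.085 0.119 -0.02 -0.98" --pt "0.096 0.133 -0.02 -1.11" --pt "0.106 0.147 -0.02 -1.24" --pt "0.112 0.154 -0.01 -1.36"

```text
clock: 59.1
eef_pos: [651.7, 179.6, 148.0]
eef_rot: [3.139, -0.0, 1.562]
wrist_force: [0.2, 0.1, -4.8]
finger_gap: 55.5
finger_force: 39.9
```

Run:
```python
from look import *
go(651,180,26.5,93)
```

```text
t59.1 at [651.7 179.6 148. ] rpy [179.8  -0.   89.5] q6 13->12 gap 55.5 F [ 0.2  0.1 -4.8] ff 39.9
  DELTA [ 0.0004 -0.001   0.1215] turn -0.061
```

Emit:
move_arm --pt "0 -0.001 0.015 -0.03" --pt "0 -0.001 0.04 -0.061" --pt "0 -0.001 0.07 -0.061" --pt "0 -0.001 0.095 -0.061" --pt "0 -0.001 0.11 -0.061" --pt "0 -0.001 0.118 -0.061" --pt "0 -0.001 0.121 -0.061" --pt "0 -0.001 0.1215 -0.061" --pt "0 -0.001 0.1215 -0.061"

```text
clock: 60.0
eef_pos: [649.6, 181.2, 25.9]
eef_rot: [3.14, -0.0, 1.619]
wrist_force: [0.2, -0.4, -4.2]
finger_gap: 56.1
finger_force: 39.9
```

Emit:
move_arm --pt "0 0 0 0" --pt "0 0 0 0" --pt "0 0 0 0" --pt "0 0 0 0" --pt "0 0 -0.02 0" --pt "0 0 -0.06 0" --pt "0 0 -0.11 0" --pt "0 0 -0.16 0" --pt "0 0 -0.18 0" --pt "0 0 -0.18 0" --jaw 0.094

```text
clock: 61.0
eef_pos: [650.2, 181.3, 209.2]
eef_rot: [3.135, -0.001, 1.619]
wrist_force: [-0.8, -0.2, -0.4]
finger_gap: 93.7
finger_force: 0.0
```

Run:
```python
from look import *
top('wrist',651,180,55,60); top('wrist',645,282,83,70)
c=cam('top'); P=cloud(c)
import pickle
Q=P[180:260,360:450].reshape(-1,3)
for lo,hi in [(18,34),(100,120)]:
    m=(Q[:,2]>lo)&(Q[:,2]<hi); print(lo,m.sum(),cv2.minAreaRect(Q[m,:2].astype(np.float32)))
go(499,-372.5,170,80.5)
```

```text
wrist 4651 [648.8 184.3  54.5] ((648.8469848632812, 181.48460388183594), (55.96045684814453, 82.91578674316406), 3.6803154945373535)
wrist 5615 [644.5 283.5  82.4] ((644.5042114257812, 282.41009521484375), (56.032081604003906, 64.89926147460938), 2.903691053390503)
18 647 ((499.8397521972656, -373.4881591796875), (181.08258056640625, 112.70369720458984), 80.57099151611328)
100 260 ((498.6790466308594, -372.37890625), (18.403575897216797, 108.98998260498047), 79.85000610351562)
t61.1 at [648.6 181.  203.3] rpy [-179.9    0.    92.8] q6 10->-27 gap 94.1 F [-0.5  0.1 -0.6] ff 0.0
  DELTA [-0.5456 -0.1759  0.0339] turn 0.214
```

Both transformers are placed well. I have time to spare, so I test what the arm does at the edge of its reach, since the moves cannot tilt the tool directly.

Emit:
move_arm --pt "0 0.04 0 0" --pt "0 0.08 0 0" --pt "0 0.11 0 0" --pt "0 0.14 0 0" --pt "0 0.17 0 0" --pt "0 0.2 0 0" --pt "0 0.22 0 0" --pt "0 0.24 0 0" --pt "0 0.24 0 0"

```text
clock: 62.05
eef_pos: [820.8, 178.0, 187.9]
eef_rot: [3.104, -0.006, 1.619]
wrist_force: [0.1, -0.5, 0.9]
finger_gap: 93.9
finger_force: 0.0
```

Run:
```python
from look import *
go(499,-372.5,170,-9.5); print(manip.read_state()['joints'])
```

```text
t62.0 at [820.8 178.  187.9] rpy [177.8  -0.4  92.8] q6 7->63 gap 93.9 F [ 0.1 -0.5  0.9] ff 0.0
  DELTA [-0.5345 -0.3481  0.0015] turn 1.784
[1.69432825e-01 1.12391835e+00 2.35628373e-01 1.55758616e-03
 1.74376182e+00 1.21811388e-01]
```

Emit:
move_arm --pt "0 0.05 0 0" --pt "0 0.1 0 0" --pt "0 0.15 0 0" --pt "0 0.2 0 0" --pt "0 0.2 0 0" --pt "0 0.2 0 0"

```text
clock: 62.65
eef_pos: [842.2, 158.6, 154.6]
eef_rot: [3.074, -0.01, 1.619]
wrist_force: [0.1, 0.2, -1.3]
finger_gap: 93.8
finger_force: 0.0
```

Emit:
move_arm --pt "0 0 0 0" --pt "0 0 0 0" --pt "0 0 0 0"

```text
clock: 62.95
eef_pos: [842.2, 159.0, 155.3]
eef_rot: [3.073, -0.011, 1.619]
wrist_force: [-0.1, -0.6, 0.1]
finger_gap: 94.2
finger_force: 0.0
```

Run:
```python
from look import *
go(499,-372.5,170,-9.5); print(manip.read_state()['joints'])
```

```text
t63.0 at [842.2 159.  155.3] rpy [176.1  -0.6  92.8] q6 5->63 gap 94.2 F [-0.1 -0.6  0.1] ff 0.0
  DELTA [-0.514  -0.3663 -0.0454] turn 1.784
[0.14256808 1.16378645 0.23537398 0.00401824 1.6729347  0.09492195]
```

Emit:
move_arm --pt "0 -0.04 0 0" --pt "0 -0.08 0 0" --pt "0 -0.12 0 0" --pt "0 -0.12 0 0" --pt "0 -0.12 0 0"

```text
clock: 63.45
eef_pos: [719.3, 153.2, 146.5]
eef_rot: [3.076, -0.01, 1.62]
wrist_force: [0.3, 0.0, 0.0]
finger_gap: 93.6
finger_force: 0.0
```

Run:
```python
from look import *
go(499,-372.5,170,-9.5); print(manip.read_state()['joints'])
```

```text
t63.5 at [719.3 153.2 146.5] rpy [176.2  -0.6  92.8] q6 6->63 gap 93.6 F [0.3 0.  0. ] ff 0.0
  DELTA [-0.514  -0.2433 -0.045 ] turn 1.786
[0.15897003 0.73170306 1.01903263 0.00303073 1.32405179 0.10970938]
```

The tilt persists, so I can ratchet the tool's tilt at the reach limit. I carry on empty to see the rate.

Emit:
move_arm --pt "0 0.05 -0.01 0" --pt "0 0.1 -0.02 0" --pt "0 0.15 -0.03 0" --pt "0 0.25 -0.05 0" --pt "0 0.35 -0.07 0" --pt "0 0.45 -0.1 0" --pt "0 0.6 -0.1 0" --pt "0 0.6 -0.1 0" --pt "0 0.6 -0.1 0" --pt "0 0.6 -0.1 0" --pt "0 0.6 -0.1 0" --pt "0 0.6 -0.1 0"

```text
clock: 64.65
eef_pos: [852.6, 128.6, 172.6]
eef_rot: [3.038, -0.014, 1.62]
wrist_force: [0.5, 0.4, -1.0]
finger_gap: 93.9
finger_force: 0.0
```

Run:
```python
from look import *
go(499,-372.5,170,-9.5); print(manip.read_state()['joints'])
```

```text
t64.7 at [852.6 128.6 172.6] rpy [174.1  -0.8  92.8] q6 3->63 gap 93.9 F [ 0.5  0.4 -1. ] ff 0.0
  DELTA [-0.4833 -0.3751 -0.0432] turn 1.783
[0.10467518 1.14395379 0.23554321 0.00822542 1.65803626 0.05783721]
```

Emit:
move_arm --pt "0 -0.03 0 0" --pt "0 -0.08 -0.005 0" --pt "-0.01 -0.13 -0.01 0" --pt "-0.02 -0.18 -0.01 0" --pt "-0.03 -0.23 -0.01 0" --pt "-0.04 -0.28 -0.01 0" --pt "-0.05 -0.33 -0.01 0" --pt "-0.06 -0.38 -0.01 0" --pt "-0.07 -0.43 -0.01 0" --pt "-0.08 -0.48 -0.01 0" --pt "-0.09 -0.53 -0.01 0" --pt "-0.1 -0.55 -0.01 0"

```text
clock: 65.85
eef_pos: [364.5, 20.1, 130.3]
eef_rot: [3.038, -0.014, 1.62]
wrist_force: [0.2, -1.3, 0.7]
finger_gap: 93.7
finger_force: 0.0
```

Emit:
move_arm --pt "0 -0.05 0 0"

```text
clock: 65.95
eef_pos: [315.1, 17.3, 125.0]
eef_rot: [3.038, -0.014, 1.619]
wrist_force: [-0.7, -0.4, 1.1]
finger_gap: 94.3
finger_force: 0.0
```

Emit:
move_arm --pt "0 -0.05 0 0"

```text
clock: 66.05
eef_pos: [265.3, 15.4, 119.7]
eef_rot: [3.038, -0.014, 1.619]
wrist_force: [-0.4, 0.4, 2.1]
finger_gap: 94.0
finger_force: 0.0
```

Emit:
move_arm --pt "0 -0.05 0 0"

```text
clock: 66.15
eef_pos: [219.3, 13.3, 115.1]
eef_rot: [3.038, -0.014, 1.62]
wrist_force: [-0.7, -0.8, 0.7]
finger_gap: 93.8
finger_force: 0.0
```

Emit:
move_arm --pt "0 -0.05 0 0"

```text
clock: 66.25
eef_pos: [183.4, 11.5, 122.9]
eef_rot: [3.047, -0.014, 1.62]
wrist_force: [-10.2, 3.4, -3.6]
finger_gap: 93.8
finger_force: 0.0
```

Run:
```python
from look import *
go(499,-372.5,170,-9.5); print(manip.read_state()['joints'])
```

```text
t66.2 at [183.4  11.5 122.9] rpy [174.6  -0.8  92.8] q6 -14->63 gap 93.8 F [-10.2   3.4  -3.6] ff 0.0
  DELTA [-0.3984  0.2999 -0.0244] turn 1.797
[-0.19220626 -0.67904581  2.52037752  0.03848818  1.21174766 -0.25282165]
```

The inner limit gives the opposite tilt, but here it is too close to the base (10 N). I back off, turn the gripper so its narrow side faces the base, and check clearances for the tilt manoeuvre.

Emit:
move_arm --pt "0 0.04 0 0" --pt "0 0.09 -0.02 0.1" --pt "0 0.12 -0.05 0.23" --pt "0 0.12 -0.1 0.36" --pt "0 0.12 -0.15 0.49" --pt "0 0.12 -0.17 0.62" --pt "0 0.12 -0.17 0.75" --pt "0 0.12 -0.17 0.88" --pt "0 0.12 -0.17 1.01" --pt "0 0.12 -0.17 1.14" --pt "0 0.12 -0.17 1.27" --pt "0 0.12 -0.17 1.4"

```text
clock: 67.45
eef_pos: [288.4, 13.9, 304.2]
eef_rot: [3.139, -0.096, 0.214]
wrist_force: [-1.0, -1.0, 1.0]
finger_gap: 93.7
finger_force: 0.0
```

Run:
```python
from look import *
go(499,-372.5,170,-9.5); print(manip.read_state()['joints'])
c=cam('top','top2.png'); X=cloud(c).reshape(-1,3); X=X[~np.isnan(X[:,0])]
az=np.degrees(np.arctan2(X[:,1],X[:,0])); r=np.hypot(X[:,0],X[:,1])
for a in range(-105,110,15):
    print(a,[ (int(np.percentile(X[m,2],99.5)) if (m:=(abs(az-a)<7.5)&(r>=q)&(r<q+100)).sum()>5 else None) for q in range(400,1000,100)])
```

```text
t67.5 at [288.4  13.9 304.2] rpy [179.9  -5.5  12.2] q6 72->63 gap 93.7 F [-1. -1.  1.] ff 0.0
  DELTA [0.1104 0.422  0.1464] turn 0.380
[-0.10567378 -0.45936029  2.00106213  0.02828027  1.50769849  1.25109477]
-105 [5, 103, None, 3, 4, None]
-90 [6, 146, 162, 5, 5, None]
-75 [5, 6, 6, 6, 5, 4]
-60 [5, 5, 6, 10, 9, 5]
-45 [5, 113, 113, 27, 174, 129]
-30 [6, 100, 115, 6, 114, 114]
-15 [48, 82, 81, 81, 44, 39]
0 [5, 80, 80, 80, 15, 6]
15 [6, 7, 84, 84, 107, 108]
30 [84, 11, 85, 86, 104, 106]
45 [7, 9, 218, 209, 92, 92]
60 [5, 6, 5, 5, 91, 91]
75 [5, 5, 5, 5, 5, 3]
90 [132, 133, 131, 5, 5, None]
105 [134, 134, 129, 5, 5, None]
```

Emit:
move_arm --pt "-0.03 0 0 0" --pt "-0.06 0 -0.01 0"

```text
clock: 67.7
eef_pos: [228.2, 0.9, 307.3]
eef_rot: [3.14, -0.093, 0.223]
wrist_force: [0.9, -0.4, 0.1]
finger_gap: 94.1
finger_force: 0.0
```

Run:
```python
from look import *
go(499,-372.5,170,170.5); print(manip.read_state()['joints'])
c=cam('side','s4.png')
```

```text
t67.7 at [228.2   0.9 307.3] rpy [179.9  -5.4  12.8] q6 66->-117 gap 94.1 F [ 0.9 -0.4  0.1] ff 0.0
  DELTA [0.168  0.4237 0.1544] turn -2.756
[-0.20180765 -0.62743956  2.07999618  0.03690593  1.60316917  1.14899263]
```

View pics/s4.png

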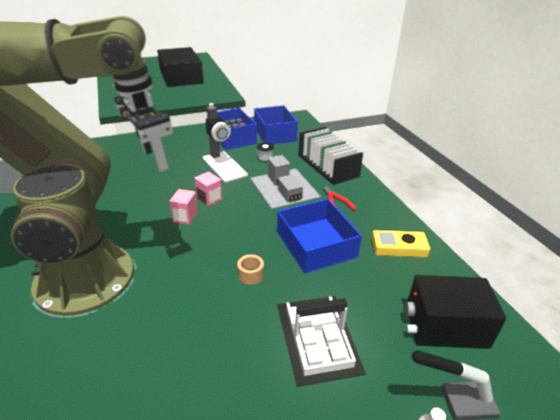

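Picture: the arm is clear of the base, the tray is at (318,335), the transformers are on the mat, and everything else is untouched. The leftover 5° tilt lies along the handle bar, so it does no harm. I go to the tray.

Emit:
move_arm --pt "0.01 0.025 0 -0.1" --pt "0.022 0.055 0.005 -0.23" --pt "0.035 0.088 0.01 -0.36" --pt "0.048 0.121 0.02 -0.5" --pt "0.061 0.154 0.03 -0.64" --pt "0.074 0.187 0.04 -0.78" --pt "0.087 0.22 0.05 -0.92" --pt "0.1 0.253 0.06 -1.06" --pt "0.113 0.286 0.07 -1.2" --pt "0.126 0.319 0.08 -1.34" --pt "0.139 0.352 0.09 -1.48" --pt "0.15 0.38 0.1 -1.62"

```text
clock: 68.95
eef_pos: [467.6, -337.4, 223.3]
eef_rot: [3.046, 0.008, 1.847]
wrist_force: [-0.0, 0.1, 1.0]
finger_gap: 93.7
finger_force: 0.0
```

Run:
```python
from look import *
go(500.5,-372.4,170,170.5)
```

```text
t69.0 at [ 467.6 -337.4  223.3] rpy [174.5   0.5 105.8] q6 -58->-117 gap 93.7 F [-0.   0.1  1. ] ff 0.0
  DELTA [-0.0422  0.0169  0.0555] turn -1.110
```

Emit:
move_arm --pt "-0.005 0.002 0.005 -0.12" --pt "-0.01 0.004 0.01 -0.25" --pt "-0.018 0.007 0.016 -0.38" --pt "-0.026 0.01 0.022 -0.51" --pt "-0.034 0.014 0.03 -0.64" --pt "-0.042 0.017 0.04 -0.77" --pt "-0.042 0.017 0.05 -0.9" --pt "-0.042 0.017 0.0555 -1.02" --pt "-0.042 0.017 0.0555 -1.09" --pt "-0.042 0.017 0.0555 -1.11" --pt "-0.042 0.017 0.0555 -1.11"

```text
clock: 70.05
eef_pos: [499.4, -371.0, 170.7]
eef_rot: [3.106, 0.089, 2.947]
wrist_force: [1.1, -0.8, 0.2]
finger_gap: 94.1
finger_force: 0.0
```

Run:
```python
from look import *
c=cam('wrist','w2.png'); X=cloud(c).reshape(-1,3)
m=(abs(X[:,2]-111)<6)&(np.hypot(X[:,0]-499,X[:,1]+372)<80); print(m.sum(), cv2.minAreaRect(X[m,:2].astype(np.float32)) if m.sum()>9 else 0, np.median(X[m],0))
go(500.5,-372.4,83,170.5)
s=manip.read_state(); M=R.from_euler('xyz',s['eef_rot']).as_matrix(); print('tool y az',np.degrees(np.arctan2(M[1,1],M[0,1])),M[:,1],M[:,2])
```

```text
3236 ((499.21649169921875, -374.0075988769531), (16.05803680419922, 110.00971984863281), 80.71406555175781) [ 491.68343901 -373.1030919   112.33899542]
t70.1 at [ 499.4 -371.   170.7] rpy [177.9   5.1 168.8] q6 -122->-117 gap 94.1 F [-0.6  0.3  0.1] ff 0.0
  DELTA [ 0.0065 -0.0043  0.0873] turn -0.003
tool y az 79.00438099410015 [0.1906114  0.98101111 0.03583983] [ 0.09385098  0.01813094 -0.99542115]
```

View pics/w2.png

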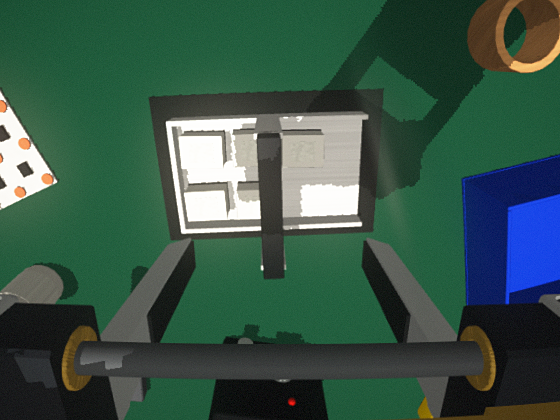

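The wrist picture shows the tray with five relays, its lip to the right (+y, x≈365), and the bar at (270,200), centred between the fingers.

Emit:
move_arm --pt "0.002 -0.003 0.02 -0.03" --pt "0.004 -0.0055 0.05 -0.03" --pt "0.0065 -0.0055 0.075 -0.03" --pt "0.0065 -0.0055 0.0865 -0.03" --pt "0.0065 -0.0055 0.0875 -0.03" --pt "0.0065 -0.0055 0.0875 -0.03"

```text
clock: 70.7
eef_pos: [500.6, -373.8, 83.6]
eef_rot: [3.109, 0.09, 2.977]
wrist_force: [0.3, -0.1, 0.5]
finger_gap: 94.3
finger_force: 0.0
```

Emit:
move_arm --pt "0 0 0 0" --pt "0 0 0 0" --pt "0 0 0 0" --pt "0 0 0 0" --pt "0 0 0 0" --pt "0 0 0 0" --pt "0 0 0 0" --pt "0 0 0 0" --pt "0 0 0 0" --jaw 0.005 --squeeze 55

```text
clock: 71.6
eef_pos: [500.1, -373.5, 82.5]
eef_rot: [3.108, 0.089, 2.977]
wrist_force: [-0.2, -0.3, 0.8]
finger_gap: 26.1
finger_force: 0.0
```

Emit:
move_arm --pt "0 0 -0.01 0" --pt "0 0 -0.03 0" --pt "0 0 -0.06 0" --pt "0 0 -0.09 0" --pt "0 0 -0.12 0" --pt "0 0 -0.12 0"

```text
clock: 72.2
eef_pos: [489.6, -376.6, 206.3]
eef_rot: [3.112, 0.095, 2.977]
wrist_force: [0.7, -0.6, -5.2]
finger_gap: 15.2
finger_force: 54.9
```

Run:
```python
from look import *
go(420,0,320,170.5)
c=cam('side','s5.png'); X=cloud(c).reshape(-1,3)
cv2.imwrite('pics/s5c.png',cv2.resize(c['frame'][200:400,220:440],None,fx=2.5,fy=2.5))
```

```text
t72.2 at [ 489.6 -376.6  206.3] rpy [178.3   5.4 170.6] q6 -125->-80 gap 15.2 F [ 0.7 -0.6 -5.2] ff 54.9
  DELTA [ 0.1189  0.3638 -0.1147] turn 0.022
```

View pics/s5c.png

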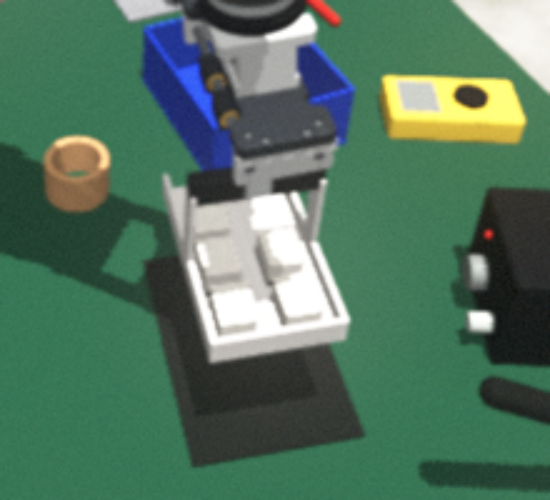

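The tray is lifted with the relays in it. The fingers finished closing during the lift, so I check how it sits in the grip.

```bash
cat > traypose.py <<'E'
from look import *
def trayplane():
    s=manip.read_state(); M=R.from_euler('xyz',s['eef_rot']).as_matrix(); p=s['eef_pos']
    for n in ['wrist','side']:
        c=cam(n); X=cloud(c).reshape(-1,3); f=c['frame'].reshape(-1,3).astype(int)
        T=(X-p)@M   # tool frame
        m=(abs(T[:,0])<70)&(abs(T[:,1])<115)&(T[:,2]>20)&(T[:,2]<110)&(f.min(1)>120)
        print(n,m.sum(),'tool z pct',np.round(np.percentile(T[m,2],[2,20,50,80,98]),0) if m.sum()>20 else '', 'y',np.round(np.percentile(T[m,1],[1,99]),0) if m.sum()>20 else '')
        b=(abs(T[:,0])<60)&(abs(T[:,1])<14)&(abs(T[:,2])<45)&(f.max(1)<90)&(abs(T[:,0])>12)
        if b.sum()>20: print('  bar tool z',np.round(np.percentile(T[b,2],[2,20,50,80,98]),0), b.sum())
        # lower floor fit: take wall tops? fit plane by RANSAC-free: points with tool z in floor range
        if m.sum()>200:
            Y=T[m]; 
            for _ in range(8):
                A=np.c_[Y[:,:2],np.ones(len(Y))]; k=np.linalg.lstsq(A,Y[:,2],rcond=None)[0]; e=Y[:,2]-A@k; Y=Y[e>-4] if len(Y[e>-4])>100 else Y
            print('  deep plane tilt x,y deg',np.round(np.degrees(np.arctan(k[:2])),1),'z0 %.0f'%k[2],len(Y))
E
python3 - <<'E'
from traypose import *
trayplane()
E
```

```text
wrist 21020 tool z pct [57. 59. 73. 88. 91.] y [-90.  88.]
  bar tool z [-24. -22. -20. -16.  25.] 4846
  deep plane tilt x,y deg [-4.9  0.5] z0 88 10022
side 3388 tool z pct [42. 63. 72. 90. 95.] y [-92.  74.]
  bar tool z [-20. -18.  -8.   0.   9.] 357
  deep plane tilt x,y deg [-5.   0.5] z0 91 993
```

Run:
```python
from h import *
for p in [(600,-50,370),(430,430,370),(120,720,370),(120,800,370)]: go(*p,170.6)
```

```text
t72.3 at [ 488.5 -375.2  200.1] rpy [178.    5.  170.6] q6 -125->-85 gap 15.7 F [ 0.7 -0.4 -5.7] ff 54.9
  DELTA [-0.0714  0.3446 -0.1524] turn 0.021
t72.3 at [ 488.5 -375.2  200.1] rpy [178.    5.  170.6] q6 -125->-36 gap 15.7 F [ 0.7 -0.4 -5.7] ff 54.9
  DELTA [ 0.174   0.7908 -0.1583] turn 0.021
t72.3 at [ 488.5 -375.2  200.1] rpy [178.    5.  170.6] q6 -125->-0 gap 15.7 F [ 0.7 -0.4 -5.7] ff 54.9
  DELTA [ 0.5259  1.027  -0.1808] turn 0.021
t72.3 at [ 488.5 -375.2  200.1] rpy [178.    5.  170.6] q6 -125->1 gap 15.7 F [ 0.7 -0.4 -5.7] ff 54.9
  DELTA [ 0.539   1.106  -0.1792] turn 0.021
```

Emit:
move_arm --pt "-0.001 0.005 -0.01 0" --pt "-0.004 0.018 -0.03 0" --pt "-0.01 0.045 -0.055 0" --pt "-0.017 0.08 -0.08 0" --pt "-0.025 0.118 -0.105 0" --pt "-0.033 0.157 -0.13 0" --pt "-0.041 0.196 -0.145 0" --pt "-0.049 0.235 -0.152 0" --pt "-0.057 0.274 -0.152 0" --pt "-0.064 0.308 -0.152 0" --pt "-0.069 0.333 -0.152 0" --pt "-0.071 0.345 -0.152 0"

```text
clock: 73.55
eef_pos: [600.2, -47.4, 370.5]
eef_rot: [3.108, 0.088, 2.979]
wrist_force: [-0.2, -0.5, -4.8]
finger_gap: 15.3
finger_force: 54.9
```

Emit:
move_arm --pt "0.005 0.012 0 0" --pt "0.018 0.035 0 0" --pt "0.035 0.067 -0.001 0" --pt "0.055 0.103 -0.002 0" --pt "0.076 0.14 -0.003 0" --pt "0.097 0.178 -0.004 0" --pt "0.118 0.216 -0.005 0" --pt "0.139 0.254 -0.006 0" --pt "0.16 0.292 -0.006 0" --pt "0.181 0.33 -0.006 0" --pt "0.202 0.368 -0.006 0" --pt "0.22 0.4 -0.006 0"

```text
clock: 74.75
eef_pos: [446.2, 381.7, 370.7]
eef_rot: [3.108, 0.089, 2.977]
wrist_force: [0.0, -0.2, -5.4]
finger_gap: 15.6
finger_force: 54.9
```

Run:
```python
from traypose import *
print(manip.read_state()['joints'])
for p in [(120,720,370),(120,800,370)]: go(*p,170.6)
trayplane()
```

```text
[ 0.66519807  0.27341575  1.18300632 -0.04324078  1.60038293 -0.74554223]
t74.8 at [446.2 381.7 370.7] rpy [178.1   5.1 170.6] q6 -43->-0 gap 15.6 F [ 0.  -0.2 -5.4] ff 54.9
  DELTA [ 0.3758  0.2812 -0.0236] turn 0.004
t74.8 at [446.2 381.7 370.7] rpy [178.1   5.1 170.6] q6 -43->1 gap 15.6 F [ 0.  -0.2 -5.4] ff 54.9
  DELTA [ 0.3889  0.3601 -0.0221] turn 0.004
wrist 24422 tool z pct [57. 60. 74. 88. 91.] y [-89.  88.]
  bar tool z [-24. -22. -20. -16. -10.] 4475
  deep plane tilt x,y deg [-4.8  0.5] z0 87 10836
side 921 tool z pct [47. 63. 74. 89. 94.] y [-92.  90.]
  bar tool z [-21. -15.  -8.   0.   9.] 223
  deep plane tilt x,y deg [-4.8  0.2] z0 90 287
```

Good. On to azimuth 81°, out to the reach limit, then I start ratcheting.

Emit:
move_arm --pt "0.012 0.008 0 0" --pt "0.04 0.028 -0.002 0" --pt "0.075 0.055 -0.005 0" --pt "0.112 0.082 -0.008 0" --pt "0.149 0.109 -0.01 0" --pt "0.186 0.136 -0.012 0" --pt "0.223 0.163 -0.014 0" --pt "0.26 0.19 -0.016 0" --pt "0.297 0.218 -0.018 0" --pt "0.332 0.246 -0.02 0" --pt "0.36 0.27 -0.022 0" --pt "0.376 0.281 -0.023 0"

```text
clock: 76.05
eef_pos: [118.9, 719.7, 368.4]
eef_rot: [3.109, 0.089, 2.978]
wrist_force: [0.6, -0.5, -5.2]
finger_gap: 15.1
finger_force: 55.0
```

Emit:
move_arm --pt "0 0.03 0 0" --pt "0 0.06 0 0" --pt "0 0.09 0 0" --pt "0 0.14 0 0"

```text
clock: 76.45
eef_pos: [132.4, 776.0, 342.1]
eef_rot: [3.075, 0.09, 2.976]
wrist_force: [0.1, -0.6, -3.5]
finger_gap: 15.6
finger_force: 55.0
```

Emit:
move_arm --pt "0 0.05 0 0"

```text
clock: 76.55
eef_pos: [135.2, 789.8, 331.5]
eef_rot: [3.045, 0.09, 2.976]
wrist_force: [0.2, 0.2, -4.3]
finger_gap: 15.5
finger_force: 55.0
```

Emit:
move_arm --pt "0 0.05 0 0"

```text
clock: 76.65
eef_pos: [138.1, 803.4, 318.7]
eef_rot: [3.017, 0.091, 2.976]
wrist_force: [0.3, 0.4, -5.2]
finger_gap: 15.6
finger_force: 55.0
```

Emit:
move_arm --pt "0 0.05 0 0"

```text
clock: 76.75
eef_pos: [140.6, 815.9, 307.8]
eef_rot: [2.99, 0.091, 2.976]
wrist_force: [0.2, -0.3, -4.8]
finger_gap: 15.5
finger_force: 55.0
```

Emit:
move_arm --pt "0 0.05 0 0"

```text
clock: 76.85
eef_pos: [142.8, 827.7, 298.8]
eef_rot: [2.962, 0.092, 2.976]
wrist_force: [-0.4, 0.7, -4.8]
finger_gap: 15.4
finger_force: 55.0
```

Run:
```python
from traypose import *
s=manip.read_state();print(s['joints'])
M=R.from_euler('xyz',s['eef_rot']).as_matrix();print(M[:,2])
for p in [(120,720,370)]: go(*p,170.6)
```

```text
[ 1.38421241  0.99424388  0.23459194 -0.08750171  1.72974367 -0.05070336]
[ 0.11831618  0.16158293 -0.9797409 ]
t76.8 at [142.8 827.7 298.8] rpy [169.7   5.2 170.5] q6 -3->-0 gap 15.4 F [-0.4  0.7 -4.8] ff 55.0
  DELTA [-0.0019 -0.0955 -0.0898] turn 0.028
```

Emit:
move_arm --pt "0 0.04 -0.03 0"

```text
clock: 76.95
eef_pos: [140.5, 826.6, 313.3]
eef_rot: [2.944, 0.092, 2.976]
wrist_force: [-0.1, 0.5, -5.7]
finger_gap: 15.5
finger_force: 55.0
```

Emit:
move_arm --pt "0 0.04 -0.03 0"

```text
clock: 77.05
eef_pos: [137.2, 824.6, 339.9]
eef_rot: [2.91, 0.092, 2.976]
wrist_force: [0.0, -0.3, -3.2]
finger_gap: 15.3
finger_force: 55.0
```

Emit:
move_arm --pt "0 0.04 -0.03 0"

```text
clock: 77.15
eef_pos: [134.2, 822.4, 361.5]
eef_rot: [2.881, 0.093, 2.976]
wrist_force: [0.1, -1.1, -5.2]
finger_gap: 15.9
finger_force: 55.0
```

Emit:
move_arm --pt "0 0.04 -0.03 0"

```text
clock: 77.25
eef_pos: [131.2, 820.1, 381.3]
eef_rot: [2.855, 0.093, 2.976]
wrist_force: [0.8, 0.2, -5.1]
finger_gap: 15.7
finger_force: 55.0
```

Emit:
move_arm --pt "0 0.04 -0.03 0"

```text
clock: 77.35
eef_pos: [128.5, 817.3, 400.6]
eef_rot: [2.829, 0.093, 2.976]
wrist_force: [-0.4, 0.5, -4.3]
finger_gap: 15.8
finger_force: 55.0
```

Emit:
move_arm --pt "0 0.05 0 0"

```text
clock: 77.45
eef_pos: [130.0, 828.3, 398.6]
eef_rot: [2.796, 0.093, 2.976]
wrist_force: [-0.8, -1.1, -5.3]
finger_gap: 15.8
finger_force: 55.0
```

Emit:
move_arm --pt "0 0.05 0 0"

```text
clock: 77.55
eef_pos: [132.4, 840.3, 390.7]
eef_rot: [2.771, 0.094, 2.976]
wrist_force: [-0.0, 0.5, -5.6]
finger_gap: 15.9
finger_force: 55.0
```

Emit:
move_arm --pt "0 0.05 0 0"

```text
clock: 77.65
eef_pos: [134.0, 850.6, 387.2]
eef_rot: [2.743, 0.094, 2.976]
wrist_force: [0.6, 0.7, -4.6]
finger_gap: 15.8
finger_force: 55.0
```

Run:
```python
from traypose import *
s=manip.read_state();print(s['joints'])
for p in [(120,720,370)]: go(*p,170.6)
trayplane()
```

```text
[ 1.39833239  0.90143075  0.23511886 -0.08383483  1.60447634 -0.04600294]
t77.7 at [134.  850.6 387.2] rpy [157.2   5.4 170.5] q6 -3->-0 gap 15.8 F [ 0.6  0.7 -4.6] ff 55.0
  DELTA [-0.006  -0.1278 -0.0344] turn 0.038
wrist 26008 tool z pct [56. 59. 75. 88. 91.] y [-89.  88.]
  bar tool z [-24. -22. -20. -16. -14.] 4312
  deep plane tilt x,y deg [-5. -0.] z0 88 10534
side 1002 tool z pct [40. 63. 76. 90. 96.] y [-95.  84.]
  bar tool z [-20. -14.  -7.  -1.   5.] 110
  deep plane tilt x,y deg [-4.2  0.4] z0 91 341
```

Emit:
move_arm --pt "0 0.05 0 0"

```text
clock: 77.85
eef_pos: [135.2, 859.3, 386.9]
eef_rot: [2.715, 0.094, 2.976]
wrist_force: [-0.1, 0.2, -4.9]
finger_gap: 15.6
finger_force: 55.0
```

Emit:
move_arm --pt "0 0.05 0 0"

```text
clock: 77.95
eef_pos: [136.3, 868.2, 387.1]
eef_rot: [2.686, 0.094, 2.976]
wrist_force: [0.2, 0.2, -4.7]
finger_gap: 16.2
finger_force: 55.0
```

Emit:
move_arm --pt "0 0.05 0 0"

```text
clock: 78.05
eef_pos: [137.1, 876.2, 389.1]
eef_rot: [2.656, 0.095, 2.976]
wrist_force: [-0.5, 0.1, -5.8]
finger_gap: 15.4
finger_force: 55.0
```

Emit:
move_arm --pt "0 0.05 0 0"

```text
clock: 78.15
eef_pos: [137.7, 883.4, 392.6]
eef_rot: [2.626, 0.095, 2.976]
wrist_force: [1.2, 0.2, -5.0]
finger_gap: 15.0
finger_force: 55.0
```

Emit:
move_arm --pt "0 0.05 0 0"

```text
clock: 78.25
eef_pos: [138.0, 890.1, 397.3]
eef_rot: [2.596, 0.095, 2.976]
wrist_force: [0.7, 0.1, -4.3]
finger_gap: 15.9
finger_force: 55.0
```

Emit:
move_arm --pt "0 0.05 0 0"

```text
clock: 78.35
eef_pos: [138.2, 896.2, 403.1]
eef_rot: [2.567, 0.095, 2.976]
wrist_force: [-1.2, -0.3, -4.6]
finger_gap: 15.3
finger_force: 55.0
```

Emit:
move_arm --pt "0 0.05 0 0"

```text
clock: 78.45
eef_pos: [138.1, 901.5, 410.0]
eef_rot: [2.537, 0.095, 2.976]
wrist_force: [0.6, -0.6, -5.0]
finger_gap: 15.6
finger_force: 55.0
```

Emit:
move_arm --pt "0 0.05 0 0"

```text
clock: 78.55
eef_pos: [137.9, 906.2, 418.1]
eef_rot: [2.508, 0.095, 2.976]
wrist_force: [0.6, -0.3, -4.8]
finger_gap: 15.7
finger_force: 55.0
```

Emit:
move_arm --pt "0 0.05 0 0"

```text
clock: 78.65
eef_pos: [137.4, 910.1, 427.3]
eef_rot: [2.478, 0.096, 2.975]
wrist_force: [-1.0, 0.4, -4.9]
finger_gap: 15.4
finger_force: 55.0
```

Emit:
move_arm --pt "0 0.05 0 0"

```text
clock: 78.75
eef_pos: [136.7, 913.4, 437.6]
eef_rot: [2.449, 0.096, 2.975]
wrist_force: [0.1, -0.1, -5.4]
finger_gap: 15.4
finger_force: 55.0
```

Emit:
move_arm --pt "0 0.05 0 0"

```text
clock: 78.85
eef_pos: [135.9, 916.0, 448.7]
eef_rot: [2.42, 0.096, 2.975]
wrist_force: [0.1, -1.0, -5.4]
finger_gap: 15.6
finger_force: 55.0
```

Emit:
move_arm --pt "0 0.05 0 0"

```text
clock: 78.95
eef_pos: [134.8, 918.0, 460.7]
eef_rot: [2.391, 0.096, 2.975]
wrist_force: [-0.4, -0.2, -4.9]
finger_gap: 15.4
finger_force: 55.0
```

Run:
```python
from traypose import *
s=manip.read_state();print(s['joints'])
for p in [(120,720,370)]: go(*p,170.6)
trayplane()
```

```text
[ 1.40632205  0.8715571   0.23557453 -0.07453658  1.28284426 -0.0428657 ]
t79.0 at [134.8 918.  460.7] rpy [137.    5.5 170.5] q6 -2->-0 gap 15.4 F [-0.4 -0.2 -4.9] ff 55.0
  DELTA [-0.0094 -0.2074 -0.0675] turn 0.042
wrist 22538 tool z pct [56. 59. 83. 88. 91.] y [-89.  88.]
  bar tool z [-24. -22. -20. -16.  -3.] 4579
  deep plane tilt x,y deg [-4.9  0.1] z0 87 9989
side 1058 tool z pct [47. 59. 73. 88. 95.] y [-95.  83.]
  bar tool z [-21. -17. -13.  -7.  -3.] 53
  deep plane tilt x,y deg [-4.6  0.5] z0 89 323
```

Emit:
move_arm --pt "0 0.05 0 0"

```text
clock: 79.15
eef_pos: [133.9, 919.4, 470.7]
eef_rot: [2.367, 0.096, 2.975]
wrist_force: [1.0, 0.7, -5.8]
finger_gap: 15.7
finger_force: 55.0
```

Emit:
move_arm --pt "0 0.05 0 0"

```text
clock: 79.25
eef_pos: [132.4, 920.2, 485.9]
eef_rot: [2.336, 0.096, 2.975]
wrist_force: [0.7, -0.2, -4.1]
finger_gap: 15.6
finger_force: 55.0
```

Emit:
move_arm --pt "0 0.05 0 0"

```text
clock: 79.35
eef_pos: [130.8, 920.1, 501.1]
eef_rot: [2.306, 0.096, 2.975]
wrist_force: [-0.8, -0.5, -5.0]
finger_gap: 15.6
finger_force: 55.0
```

Emit:
move_arm --pt "0 0 0 0" --pt "0 -0.01 0 0" --pt "0 -0.03 0 0" --pt "0 -0.05 0 0"

```text
clock: 79.75
eef_pos: [128.7, 885.6, 462.0]
eef_rot: [2.309, 0.096, 2.975]
wrist_force: [0.6, 1.2, -5.0]
finger_gap: 16.1
finger_force: 55.0
```

Run:
```python
from traypose import *
s=manip.read_state();print(s['joints'])
M=R.from_euler('xyz',s['eef_rot']).as_matrix(); p=s['eef_pos']; print(M.round(2)); go(*p,0)
pts=[p,(330,560,430),(520,250,420),(600,-20,400)]
for a,b in zip(pts,pts[1:]): print(b,np.round(M.T@(np.array(b)-a)/1000,3))
```

```text
[ 1.40535109  0.63784655  0.65973448 -0.07737346  1.01066992 -0.02922229]
[[-0.98  0.04  0.19]
 [ 0.17  0.68  0.72]
 [-0.1   0.74 -0.67]]
t79.8 at [128.7 885.6 462. ] rpy [132.3   5.5 170.5] q6 -2->172 gap 16.1 F [ 0.6  1.2 -5. ] ff 55.0
  DELTA [0. 0. 0.] turn 3.005
(330, 560, 430) [-0.248 -0.235 -0.175]
(520, 250, 420) [-0.237 -0.209 -0.181]
(600, -20, 400) [-0.121 -0.194 -0.166]
```

Emit:
move_arm --pt "-0.008 -0.008 -0.006 0" --pt "-0.025 -0.024 -0.018 0" --pt "-0.048 -0.045 -0.034 0" --pt "-0.073 -0.069 -0.051 0" --pt "-0.098 -0.093 -0.069 0" --pt "-0.123 -0.117 -0.087 0" --pt "-0.148 -0.14 -0.104 0" --pt "-0.173 -0.164 -0.122 0" --pt "-0.198 -0.188 -0.14 0" --pt "-0.223 -0.211 -0.157 0" --pt "-0.24 -0.227 -0.169 0" --pt "-0.248 -0.235 -0.175 0"

```text
clock: 80.95
eef_pos: [331.1, 558.9, 431.4]
eef_rot: [2.308, 0.097, 2.973]
wrist_force: [0.7, 0.4, -4.7]
finger_gap: 15.7
finger_force: 55.0
```

Emit:
move_arm --pt "-0.008 -0.007 -0.006 0" --pt "-0.025 -0.022 -0.019 0" --pt "-0.046 -0.041 -0.035 0" --pt "-0.07 -0.062 -0.053 0" --pt "-0.094 -0.083 -0.072 0" --pt "-0.118 -0.104 -0.09 0" --pt "-0.142 -0.125 -0.108 0" --pt "-0.166 -0.146 -0.127 0" --pt "-0.19 -0.168 -0.145 0" --pt "-0.213 -0.188 -0.163 0" --pt "-0.23 -0.203 -0.176 0" --pt "-0.237 -0.209 -0.181 0"

```text
clock: 82.15
eef_pos: [521.4, 248.3, 420.9]
eef_rot: [2.31, 0.097, 2.972]
wrist_force: [-0.1, 0.0, -4.2]
finger_gap: 15.7
finger_force: 55.0
```

Run:
```python
from traypose import *
s=manip.read_state();print(s['joints'])
M=R.from_euler('xyz',s['eef_rot']).as_matrix(); p=s['eef_pos']; print(M.round(2)); go(*p,0)
for b in [(600,-20,400),(628,-58,350)]: print(b,np.round(M.T@(np.array(b)-p)/1000,3))
```

```text
[ 0.0372178   0.05778675  1.51617122  0.81454192  1.35121203 -1.50370098]
[[-0.98  0.04  0.19]
 [ 0.17  0.68  0.72]
 [-0.1   0.74 -0.67]]
t82.2 at [521.4 248.3 420.9] rpy [132.3   5.6 170.3] q6 -86->115 gap 15.7 F [-0.1  0.  -4.2] ff 55.0
  DELTA [0. 0. 0.] turn 3.112
(600, -20, 400) [-0.12  -0.193 -0.164]
(628, -58, 350) [-0.149 -0.255 -0.152]
```

Emit:
move_arm --pt "-0.002 -0.006 -0.005 0.08" --pt "-0.007 -0.02 -0.016 0.2" --pt "-0.015 -0.04 -0.031 0.33" --pt "-0.023 -0.063 -0.049 0.46" --pt "-0.031 -0.087 -0.068 0.59" --pt "-0.04 -0.112 -0.087 0.72" --pt "-0.049 -0.137 -0.107 0.85" --pt "-0.058 -0.162 -0.126 0.98" --pt "-0.067 -0.187 -0.145 1.11" --pt "-0.075 -0.21 -0.163 1.24" --pt "-0.08 -0.225 -0.175 1.37" --pt "-0.082 -0.231 -0.18 1.5"

```text
clock: 83.35
eef_pos: [557.8, -50.0, 378.9]
eef_rot: [2.93, -0.815, 1.602]
wrist_force: [0.0, 0.6, -4.6]
finger_gap: 15.0
finger_force: 55.0
```

```bash
cat > bt.py <<'E'
from traypose import *
def bt(*targets):
    s=manip.read_state();print('q',s['joints'].round(2))
    M=R.from_euler('xyz',s['eef_rot']).as_matrix(); p=s['eef_pos']; print(M.round(2).tolist()); print('t%.1f'%s['clock'],p.round(1),s['wrist_force'].round(1))
    # tray axes: calibrate: lip dir = tool y ; normal = -tool z rotated 5deg about tool y
    a=np.radians(-4.9); n=np.array([np.tan(a),0,-1]); n/=np.linalg.norm(n); ly=np.array([0,1,0.]); 
    B=np.array([0,0,-6.]); lip=p+M@(B-98*n+90*ly); print('lip',lip.round(0),'tilt %.0f'%np.degrees(np.arccos((M@n)[2])),'lipdir',(M@ly).round(2), 'corners',(lip+M@np.cross(n,ly)*55).round(0),(lip-M@np.cross(n,ly)*55).round(0))
    for b in targets: print(b,np.round(M.T@(np.array(b)-p)/1000,3))
E
python3 - <<'E'
from bt import *
bt((558,-50,235),(628,-58,233))
cam('side','s6.png')
E
```

```text
q [-0.51  0.28  1.35  0.81  1.72 -0.42]
[[-0.02, 0.98, 0.19], [0.69, -0.12, 0.72], [0.73, 0.14, -0.67]]
t83.3 [557.8 -50.  378.9] [ 0.   0.6 -4.6]
lip [663.  10. 336.] tilt 53 lipdir [ 0.98 -0.12  0.14] corners [661.  45. 379.] [665. -24. 293.]
(558, -50, 235) [-0.105 -0.021  0.097]
(628, -58, 233) [-0.113  0.049  0.105]
```

View pics/s6.png

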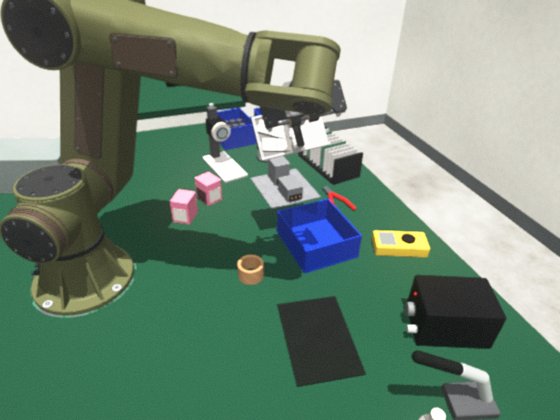

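The side view shows the tray held sideways above and beyond the bin, with the bin at (318,232) and the black mat clear. I simulate the pour before doing it.

Run:
```python
from h import *
s=manip.read_state(); M0=R.from_euler('xyz',s['eef_rot']).as_matrix()
a=np.radians(-4.9); n=np.array([np.tan(a),0,-1]); n/=np.linalg.norm(n); ly=np.array([0,1,0.]); w=np.cross(n,ly)
for t,p in [(0,(558,-50,240)),(.4,(575,-50,238)),(.8,(595,-52,236)),(1.2,(615,-55,234)),(1.64,(630,-60,232))]:
    M=M0@R.from_euler('z',t).as_matrix(); L=np.array(p)+M@(np.array([0,0,-6])-98*n+90*ly)
    print(t,p,'lip',L.round(),'dir',(M@ly).round(2),'tilt %.0f'%np.degrees(np.arccos((M@n)[2])),(L+55*M@w).round(),(L-55*M@w).round(), 'rear', (L-180*M@ly).round())
```

```text
0 (558, -50, 240) lip [663.  10. 197.] dir [ 0.98 -0.13  0.14] tilt 53 [662.  44. 240.] [665. -24. 154.] rear [487.  33. 172.]
0.4 (575, -50, 238) lip [677. -14. 169.] dir [ 0.91 -0.38 -0.16] tilt 53 [697.  14. 211.] [658. -42. 126.] rear [513.  55. 197.]
0.8 (595, -52, 236) lip [680. -35. 141.] dir [ 0.69 -0.58 -0.43] tilt 52 [718. -17. 178.] [643. -53. 105.] rear [556.  69. 218.]
1.2 (615, -55, 234) lip [673. -50. 119.] dir [ 0.37 -0.68 -0.63] tilt 51 [722. -46. 144.] [624. -53.  95.] rear [607.  73. 232.]
1.64 (630, -60, 232) lip [651. -56. 105.] dir [-0.05 -0.67 -0.74] tilt 49 [703. -69. 113.] [598. -43.  97.] rear [660.  65. 238.]
```

Emit:
move_arm --pt "-0.005 -0.001 0.005 0" --pt "-0.02 -0.004 0.018 0" --pt "-0.04 -0.008 0.037 0" --pt "-0.062 -0.012 0.057 0" --pt "-0.082 -0.016 0.075 0" --pt "-0.095 -0.019 0.087 0" --pt "-0.1015 -0.02 0.093 0" --pt "-0.1015 -0.02 0.093 0"

```text
clock: 84.2
eef_pos: [557.9, -48.4, 239.8]
eef_rot: [2.924, -0.815, 1.613]
wrist_force: [-0.5, 0.3, -5.1]
finger_gap: 15.1
finger_force: 55.0
```

Emit:
move_arm --pt "0 -0.006 -0.001 0.12" --pt "-0.001 -0.012 -0.002 0.27" --pt "-0.002 -0.016 -0.003 0.42" --pt "-0.003 -0.018 -0.003 0.57" --pt "-0.004 -0.018 -0.003 0.72" --pt "-0.006 -0.012 -0.003 0.87" --pt "-0.008 0.003 -0.001 1.02" --pt "-0.01 0.018 0.002 1.17" --pt "-0.012 0.03 0.004 1.32" --pt "-0.013 0.04 0.005 1.47" --pt "-0.014 0.047 0.006 1.6" --pt "-0.014 0.048 0.006 1.65"

```text
clock: 85.4
eef_pos: [607.5, -59.6, 234.6]
eef_rot: [-2.308, -0.089, -0.175]
wrist_force: [-0.2, -0.5, -4.1]
finger_gap: 15.4
finger_force: 55.0
```

Emit:
move_arm --pt "0 0 0 0" --pt "0 0 0 0" --pt "0 0 0 0" --pt "0 0 0 0" --pt "0 0 0 0" --pt "0 0 0 0" --pt "0 0 0 0" --pt "0 0 0 0"

```text
clock: 86.2
eef_pos: [606.5, -59.7, 233.1]
eef_rot: [-2.308, -0.09, -0.172]
wrist_force: [-0.2, 0.5, -2.5]
finger_gap: 15.3
finger_force: 55.0
```

Run:
```python
from bt import *
bt()
a=cam('side')['frame']; b=cam('top')['frame']
A=cv2.resize(a[170:290,240:400],None,fx=2.5,fy=2.5); Bq=cv2.resize(b[120:240,250:410],None,fx=2.5,fy=2.5)
cv2.imwrite('pics/pour.png',np.hstack([A,Bq]))
```

```text
q [-0.49  0.49  1.41  0.81  1.52  1.05]
[[0.98, -0.05, 0.19], [-0.17, -0.67, 0.72], [0.09, -0.74, -0.67]]
t86.2 [606.5 -59.7 233.1] [-0.2  0.5 -2.5]
lip [627. -56. 106.] tilt 49 lipdir [-0.05 -0.67 -0.74] corners [680. -69. 114.] [574. -43.  98.]
```

View pics/pour.png

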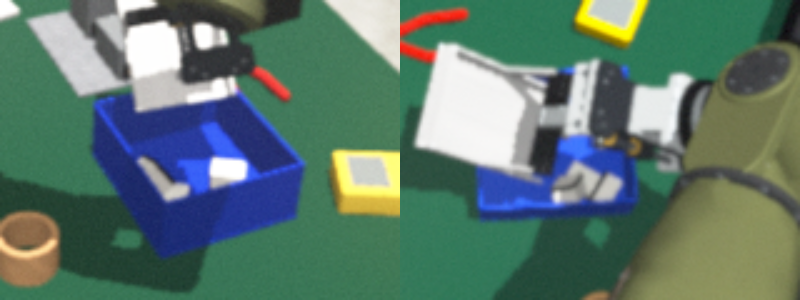

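The wrist force fell from 5 to 2.5 N, so the tray is empty, and the picture shows the relays in the bin. Next I carry the tray to azimuth −105°, where pushing outward undoes the tilt.

Emit:
move_arm --pt "0 -0.008 -0.012 0" --pt "0.001 -0.03 -0.045 0" --pt "0.003 -0.055 -0.082 0" --pt "0.004 -0.08 -0.12 0" --pt "0.005 -0.096 -0.144 0" --pt "-0.008 -0.065 -0.187 0" --pt "-0.02 -0.034 -0.229 0" --pt "-0.032 -0.003 -0.27 0" --pt "-0.043 0.025 -0.308 0" --pt "-0.052 0.048 -0.338 0" --pt "-0.057 0.06 -0.354 0" --pt "-0.059 0.062 -0.358 0"

```text
clock: 87.5
eef_pos: [477.4, -351.1, 422.0]
eef_rot: [-2.309, -0.089, -0.175]
wrist_force: [-0.5, 0.4, -3.2]
finger_gap: 15.4
finger_force: 55.0
```

Emit:
move_arm --pt "-0.015 0.002 -0.005 0" --pt "-0.045 0.007 -0.014 0" --pt "-0.085 0.013 -0.027 0" --pt "-0.125 0.02 -0.039 0" --pt "-0.165 0.026 -0.052 0" --pt "-0.205 0.032 -0.064 0" --pt "-0.245 0.039 -0.077 0" --pt "-0.285 0.045 -0.09 0" --pt "-0.315 0.05 -0.099 0" --pt "-0.355 0.055 -0.11 0" --pt "-0.395 0.06 -0.12 0" --pt "-0.43 0.064 -0.128 0"

```text
clock: 88.7
eef_pos: [28.7, -409.9, 422.6]
eef_rot: [-2.31, -0.09, -0.172]
wrist_force: [0.3, -1.1, -2.4]
finger_gap: 15.4
finger_force: 55.0
```

Run:
```python
from bt import *
bt((-120,-440,420),(-150,-560,420))
```

```text
q [-1.67  0.37  1.13  0.18  2.46  0.13]
[[0.98, -0.05, 0.19], [-0.17, -0.68, 0.72], [0.09, -0.74, -0.67]]
t88.7 [  28.7 -409.9  422.6] [ 0.3 -1.1 -2.4]
lip [  50. -406.  296.] tilt 49 lipdir [-0.05 -0.68 -0.74] corners [ 102. -419.  304.] [  -3. -394.  288.]
(-120, -440, 420) [-0.141  0.03  -0.048]
(-150, -560, 420) [-0.15   0.112 -0.139]
```

Emit:
move_arm --pt "-0.03 0.006 -0.01 0" --pt "-0.065 0.013 -0.022 0" --pt "-0.1 0.02 -0.034 0" --pt "-0.125 0.026 -0.042 0" --pt "-0.13 0.045 -0.064 0" --pt "-0.133 0.075 -0.098 0" --pt "-0.137 0.105 -0.132 0" --pt "-0.141 0.135 -0.166 0" --pt "-0.145 0.165 -0.2 0" --pt "-0.149 0.195 -0.234 0"

```text
clock: 89.7
eef_pos: [-140.1, -572.1, 386.3]
eef_rot: [-2.31, -0.09, -0.171]
wrist_force: [0.6, -1.3, -3.7]
finger_gap: 15.3
finger_force: 55.0
```

Emit:
move_arm --pt "-0.004 0.034 -0.037 0"

```text
clock: 89.8
eef_pos: [-142.5, -580.2, 373.1]
eef_rot: [-2.333, -0.088, -0.17]
wrist_force: [0.0, 0.3, -2.0]
finger_gap: 15.8
finger_force: 55.0
```

Emit:
move_arm --pt "-0.004 0.034 -0.037 0"

```text
clock: 89.9
eef_pos: [-144.8, -588.1, 356.8]
eef_rot: [-2.347, -0.087, -0.169]
wrist_force: [-0.6, -0.2, -1.5]
finger_gap: 15.9
finger_force: 55.0
```

Emit:
move_arm --pt "-0.004 0.034 -0.037 0"

```text
clock: 90.0
eef_pos: [-147.2, -595.4, 340.8]
eef_rot: [-2.359, -0.086, -0.168]
wrist_force: [0.0, -0.6, -3.4]
finger_gap: 15.5
finger_force: 55.0
```

Emit:
move_arm --pt "-0.004 0.034 -0.037 0"

```text
clock: 90.1
eef_pos: [-149.3, -602.2, 325.8]
eef_rot: [-2.371, -0.086, -0.168]
wrist_force: [-0.1, 0.3, -2.5]
finger_gap: 15.3
finger_force: 55.0
```

Run:
```python
from bt import *
bt()
```

```text
q [-1.86  1.05  0.24 -0.05  2.63 -0.19]
[[0.98, -0.06, 0.18], [-0.17, -0.72, 0.68], [0.09, -0.69, -0.72]]
t90.1 [-149.3 -602.2  325.8] [-0.1  0.3 -2.5]
lip [-130. -606.  199.] tilt 45 lipdir [-0.06 -0.72 -0.69] corners [ -77. -618.  207.] [-183. -594.  190.]
```

Emit:
move_arm --pt "0 0.008 -0.05 0"

```text
clock: 90.2
eef_pos: [-148.3, -599.3, 335.2]
eef_rot: [-2.377, -0.085, -0.168]
wrist_force: [0.3, -1.3, -2.5]
finger_gap: 15.4
finger_force: 55.0
```

Emit:
move_arm --pt "0 0.008 -0.05 0"

```text
clock: 90.3
eef_pos: [-146.7, -595.4, 352.5]
eef_rot: [-2.397, -0.084, -0.166]
wrist_force: [-0.2, 1.1, -1.8]
finger_gap: 15.6
finger_force: 55.0
```

Emit:
move_arm --pt "0 0.008 -0.05 0"

```text
clock: 90.4
eef_pos: [-145.3, -591.9, 365.9]
eef_rot: [-2.413, -0.082, -0.165]
wrist_force: [0.1, -0.0, -1.3]
finger_gap: 15.8
finger_force: 55.0
```

Emit:
move_arm --pt "0 0.008 -0.05 0"

```text
clock: 90.5
eef_pos: [-144.0, -588.6, 377.5]
eef_rot: [-2.427, -0.082, -0.164]
wrist_force: [0.7, 0.2, -2.2]
finger_gap: 15.1
finger_force: 55.0
```

Emit:
move_arm --pt "0 0.03 -0.04 0"

```text
clock: 90.6
eef_pos: [-142.6, -594.8, 369.6]
eef_rot: [-2.444, -0.08, -0.164]
wrist_force: [0.2, -0.2, -2.0]
finger_gap: 15.7
finger_force: 55.0
```

Emit:
move_arm --pt "0 0.03 -0.04 0"

```text
clock: 90.7
eef_pos: [-141.3, -602.0, 357.5]
eef_rot: [-2.455, -0.08, -0.163]
wrist_force: [-0.1, -0.5, -3.5]
finger_gap: 15.1
finger_force: 55.0
```

Run:
```python
from bt import *
bt()
```

```text
q [-1.85  0.99  0.24 -0.03  2.61 -0.17]
[[0.98, -0.08, 0.16], [-0.16, -0.77, 0.62], [0.08, -0.63, -0.77]]
t90.7 [-141.3 -602.   357.5] [-0.1 -0.5 -3.5]
lip [-125. -616.  231.] tilt 40 lipdir [-0.08 -0.77 -0.63] corners [ -72. -628.  239.] [-178. -605.  223.]
```

Emit:
move_arm --pt "0 0.02 -0.046 0"

```text
clock: 90.8
eef_pos: [-140.1, -603.5, 357.8]
eef_rot: [-2.465, -0.08, -0.162]
wrist_force: [-0.4, -0.3, -2.4]
finger_gap: 15.5
finger_force: 55.0
```

Emit:
move_arm --pt "0 0.02 -0.046 0"

```text
clock: 90.9
eef_pos: [-139.0, -604.0, 363.0]
eef_rot: [-2.483, -0.078, -0.161]
wrist_force: [0.8, -0.4, -1.4]
finger_gap: 15.6
finger_force: 55.0
```

Emit:
move_arm --pt "0 0.02 -0.046 0"

```text
clock: 91.0
eef_pos: [-137.9, -604.6, 367.8]
eef_rot: [-2.5, -0.077, -0.161]
wrist_force: [-0.1, -0.6, -2.5]
finger_gap: 15.5
finger_force: 55.0
```

Emit:
move_arm --pt "0 0.02 -0.046 0"

```text
clock: 91.1
eef_pos: [-136.9, -605.1, 372.1]
eef_rot: [-2.517, -0.076, -0.16]
wrist_force: [0.1, -0.5, -3.1]
finger_gap: 15.2
finger_force: 55.0
```

Emit:
move_arm --pt "0 0.02 -0.046 0"

```text
clock: 91.2
eef_pos: [-135.9, -605.6, 376.5]
eef_rot: [-2.533, -0.076, -0.16]
wrist_force: [0.8, -0.9, -2.1]
finger_gap: 15.7
finger_force: 55.0
```

Emit:
move_arm --pt "0 0.02 -0.046 0"

```text
clock: 91.3
eef_pos: [-135.0, -605.9, 381.2]
eef_rot: [-2.549, -0.075, -0.159]
wrist_force: [0.5, -0.6, -2.5]
finger_gap: 15.7
finger_force: 55.0
```

Emit:
move_arm --pt "0 0.03 -0.04 0"

```text
clock: 91.4
eef_pos: [-134.2, -611.0, 377.3]
eef_rot: [-2.568, -0.074, -0.159]
wrist_force: [-0.2, 0.1, -1.8]
finger_gap: 15.7
finger_force: 55.0
```

Emit:
move_arm --pt "0 0.03 -0.04 0"

```text
clock: 91.5
eef_pos: [-133.4, -616.5, 371.5]
eef_rot: [-2.583, -0.073, -0.158]
wrist_force: [0.1, -0.2, -3.2]
finger_gap: 15.5
finger_force: 55.0
```

Emit:
move_arm --pt "0 0.03 -0.04 0"

```text
clock: 91.6
eef_pos: [-132.6, -621.3, 367.8]
eef_rot: [-2.6, -0.073, -0.158]
wrist_force: [-0.1, 0.3, -2.4]
finger_gap: 15.4
finger_force: 55.0
```

Emit:
move_arm --pt "0 0.03 -0.04 0"

```text
clock: 91.7
eef_pos: [-132.0, -625.6, 365.7]
eef_rot: [-2.619, -0.072, -0.157]
wrist_force: [-0.3, -0.2, -2.4]
finger_gap: 15.5
finger_force: 55.0
```

Emit:
move_arm --pt "0 0.03 -0.04 0"

```text
clock: 91.8
eef_pos: [-131.4, -629.7, 364.6]
eef_rot: [-2.638, -0.071, -0.157]
wrist_force: [-0.5, -0.4, -2.3]
finger_gap: 15.4
finger_force: 55.0
```

Emit:
move_arm --pt "0 0.03 -0.04 0"

```text
clock: 91.9
eef_pos: [-130.9, -633.4, 364.3]
eef_rot: [-2.658, -0.071, -0.156]
wrist_force: [-0.1, -0.0, -2.9]
finger_gap: 15.4
finger_force: 55.0
```

Run:
```python
from bt import *
bt()
```

```text
q [-1.84  0.94  0.24  0.02  2.45 -0.12]
[[0.99, -0.11, 0.13], [-0.16, -0.88, 0.45], [0.07, -0.46, -0.88]]
t91.9 [-130.9 -633.4  364.3] [-0.1 -0.  -2.9]
lip [-120. -673.  242.] tilt 29 lipdir [-0.11 -0.88 -0.46] corners [ -67. -683.  250.] [-173. -662.  234.]
```

Emit:
move_arm --pt "0 0.036 -0.034 0"

```text
clock: 92.0
eef_pos: [-130.6, -640.5, 358.5]
eef_rot: [-2.679, -0.07, -0.156]
wrist_force: [0.2, -0.6, -1.5]
finger_gap: 15.5
finger_force: 55.0
```

Emit:
move_arm --pt "0 0.036 -0.034 0"

```text
clock: 92.1
eef_pos: [-130.2, -647.5, 351.2]
eef_rot: [-2.697, -0.069, -0.156]
wrist_force: [0.1, -0.5, -2.6]
finger_gap: 15.5
finger_force: 55.0
```

Emit:
move_arm --pt "0 0.036 -0.034 0"

```text
clock: 92.2
eef_pos: [-129.9, -654.0, 346.1]
eef_rot: [-2.717, -0.069, -0.156]
wrist_force: [-0.9, -0.2, -2.8]
finger_gap: 15.4
finger_force: 55.0
```

Emit:
move_arm --pt "0 0.036 -0.034 0"

```text
clock: 92.3
eef_pos: [-129.7, -660.0, 342.5]
eef_rot: [-2.738, -0.068, -0.155]
wrist_force: [0.3, 0.1, -1.9]
finger_gap: 15.4
finger_force: 55.0
```

Emit:
move_arm --pt "0 0.036 -0.034 0"

```text
clock: 92.4
eef_pos: [-129.5, -665.7, 340.1]
eef_rot: [-2.76, -0.067, -0.155]
wrist_force: [-0.1, -0.2, -3.0]
finger_gap: 15.1
finger_force: 55.0
```

Emit:
move_arm --pt "0 0.04 -0.03 0"

```text
clock: 92.5
eef_pos: [-129.5, -673.4, 334.5]
eef_rot: [-2.784, -0.067, -0.155]
wrist_force: [-0.1, -0.1, -2.8]
finger_gap: 15.2
finger_force: 55.0
```

Emit:
move_arm --pt "0 0.04 -0.03 0"

```text
clock: 92.6
eef_pos: [-129.4, -681.0, 328.3]
eef_rot: [-2.805, -0.066, -0.155]
wrist_force: [-0.5, -0.1, -3.1]
finger_gap: 15.6
finger_force: 55.0
```

Emit:
move_arm --pt "0 0.04 -0.03 0"

```text
clock: 92.7
eef_pos: [-129.4, -688.0, 324.0]
eef_rot: [-2.828, -0.066, -0.154]
wrist_force: [-0.5, 0.1, -2.2]
finger_gap: 15.4
finger_force: 55.0
```

Emit:
move_arm --pt "0 0.04 -0.03 0"

```text
clock: 92.8
eef_pos: [-129.5, -694.7, 321.3]
eef_rot: [-2.852, -0.065, -0.154]
wrist_force: [0.3, 0.0, -1.9]
finger_gap: 15.8
finger_force: 55.0
```

Emit:
move_arm --pt "0 0.04 -0.03 0"

```text
clock: 92.9
eef_pos: [-129.7, -701.0, 319.8]
eef_rot: [-2.877, -0.065, -0.154]
wrist_force: [-0.3, -0.0, -2.5]
finger_gap: 15.9
finger_force: 55.0
```

Emit:
move_arm --pt "0 0.045 -0.02 0"

```text
clock: 93.0
eef_pos: [-130.0, -711.0, 311.4]
eef_rot: [-2.903, -0.064, -0.154]
wrist_force: [0.7, 0.1, -2.5]
finger_gap: 15.4
finger_force: 55.0
```

Emit:
move_arm --pt "0 0.045 -0.02 0"

```text
clock: 93.1
eef_pos: [-130.2, -720.9, 301.4]
eef_rot: [-2.925, -0.064, -0.154]
wrist_force: [1.2, -0.2, -3.2]
finger_gap: 15.3
finger_force: 55.0
```

Emit:
move_arm --pt "0 0.045 -0.02 0"

```text
clock: 93.2
eef_pos: [-130.6, -730.1, 293.8]
eef_rot: [-2.95, -0.063, -0.154]
wrist_force: [-0.1, -0.5, -2.0]
finger_gap: 15.4
finger_force: 55.0
```

Emit:
move_arm --pt "0 0.045 -0.02 0"

```text
clock: 93.3
eef_pos: [-131.0, -738.9, 288.0]
eef_rot: [-2.975, -0.063, -0.154]
wrist_force: [0.8, 0.5, -2.0]
finger_gap: 15.5
finger_force: 55.0
```

Run:
```python
from bt import *
bt()
```

```text
q [-1.81  1.01  0.24  0.05  2.07 -0.07]
[[0.99, -0.14, 0.09], [-0.15, -0.98, 0.15], [0.06, -0.17, -0.98]]
t93.3 [-131.  -738.9  288. ] [ 0.8  0.5 -2. ]
lip [-127. -814.  183.] tilt 13 lipdir [-0.14 -0.98 -0.17] corners [ -74. -823.  191.] [-181. -805.  175.]
```

Emit:
move_arm --pt "0 0.04 -0.03 0"

```text
clock: 93.4
eef_pos: [-131.3, -743.1, 291.8]
eef_rot: [-2.999, -0.063, -0.154]
wrist_force: [-0.5, -0.1, -2.7]
finger_gap: 15.8
finger_force: 55.0
```

Emit:
move_arm --pt "0 0.04 -0.03 0"

```text
clock: 93.5
eef_pos: [-131.8, -746.9, 300.5]
eef_rot: [-3.028, -0.062, -0.154]
wrist_force: [-0.1, -0.4, -1.7]
finger_gap: 15.1
finger_force: 55.0
```

Emit:
move_arm --pt "0 0.04 -0.03 0"

```text
clock: 93.6
eef_pos: [-132.3, -750.5, 308.5]
eef_rot: [-3.056, -0.062, -0.153]
wrist_force: [-0.5, 1.2, -1.9]
finger_gap: 15.4
finger_force: 55.0
```

Emit:
move_arm --pt "0 0.04 -0.03 0"

```text
clock: 93.7
eef_pos: [-132.9, -753.8, 316.4]
eef_rot: [-3.083, -0.061, -0.153]
wrist_force: [-0.0, 0.2, -2.3]
finger_gap: 15.7
finger_force: 55.0
```

Emit:
move_arm --pt "0 0.04 -0.03 0"

```text
clock: 93.8
eef_pos: [-133.3, -756.8, 324.8]
eef_rot: [-3.11, -0.061, -0.153]
wrist_force: [-0.2, 0.2, -1.9]
finger_gap: 15.7
finger_force: 55.0
```

Emit:
move_arm --pt "0 0.04 -0.03 0"

```text
clock: 93.9
eef_pos: [-133.9, -759.5, 333.9]
eef_rot: [-3.136, -0.061, -0.153]
wrist_force: [-0.3, 0.2, -2.4]
finger_gap: 15.7
finger_force: 55.0
```

Run:
```python
from bt import *
bt((50,-640,300),(380,-480,300),(480,-360,300))
trayplane()
```

```text
q [-1.81  0.94  0.24  0.07  1.97 -0.06]
[[0.99, -0.15, 0.06], [-0.15, -0.99, -0.0], [0.06, -0.01, -1.0]]
t93.9 [-133.9 -759.5  333.9] [-0.3  0.2 -2.4]
lip [-134. -850.  242.] tilt 8 lipdir [-0.15 -0.99 -0.01] corners [ -80. -858.  250.] [-188. -842.  234.]
(50, -640, 300) [ 0.161 -0.146  0.045]
(380, -480, 300) [ 0.462 -0.354  0.064]
(480, -360, 300) [ 0.543 -0.488  0.069]
wrist 23902 tool z pct [62. 83. 86. 89. 91.] y [-88.  89.]
  bar tool z [-24. -22. -20. -16.  -8.] 4465
  deep plane tilt x,y deg [-4.7 -0.1] z0 87 20797
side 0 tool z pct  y
```

Emit:
move_arm --pt "0.005 -0.006 0 -0.1" --pt "0.02 -0.02 0.003 -0.22" --pt "0.045 -0.042 0.008 -0.35" --pt "0.08 -0.07 0.015 -0.48" --pt "0.115 -0.098 0.025 -0.61" --pt "0.15 -0.125 0.035 -0.74" --pt "0.185 -0.15 0.04 -0.87" --pt "0.22 -0.175 0.045 -1.0" --pt "0.255 -0.2 0.05 -1.13" --pt "0.29 -0.225 0.055 -1.26" --pt "0.325 -0.25 0.06 -1.39" --pt "0.355 -0.272 0.062 -1.52"

```text
clock: 95.2
eef_pos: [263.3, -543.4, 294.2]
eef_rot: [3.082, -0.011, 1.373]
wrist_force: [0.1, -0.6, -2.9]
finger_gap: 15.6
finger_force: 55.0
```

Run:
```python
from bt import *
bt((501,-373,230))
s=manip.read_state(); print(np.degrees(s['eef_rot']))
```

```text
q [-1.21  0.36  1.24  0.06  1.52 -1.01]
[[0.2, 0.98, 0.06], [0.98, -0.2, -0.0], [0.01, 0.06, -1.0]]
t95.2 [ 263.3 -543.4  294.2] [ 0.1 -0.6 -2.9]
lip [ 359. -553.  208.] tilt 7 lipdir [ 0.98 -0.2   0.06] corners [ 369. -499.  214.] [ 348. -607.  203.]
(501, -373, 230) [0.213 0.195 0.079]
[176.56213062  -0.65061893  78.6686287 ]
```

Emit:
move_arm --pt "0.006 0.006 0 -0.12" --pt "0.02 0.018 0.005 -0.25" --pt "0.04 0.037 0.012 -0.38" --pt "0.062 0.057 0.02 -0.51" --pt "0.085 0.078 0.03 -0.64" --pt "0.108 0.099 0.04 -0.77" --pt "0.131 0.12 0.05 -0.9" --pt "0.154 0.141 0.06 -1.03" --pt "0.177 0.162 0.07 -1.16" --pt "0.196 0.18 0.077 -1.29" --pt "0.208 0.19 0.079 -1.42" --pt "0.213 0.195 0.079 -1.54"

```text
clock: 96.4
eef_pos: [501.0, -374.4, 229.1]
eef_rot: [3.128, 0.059, 2.913]
wrist_force: [-0.3, -0.1, -1.9]
finger_gap: 15.6
finger_force: 55.0
```

Run:
```python
from bt import *
bt()
trayplane()
s=manip.read_state(); M=R.from_euler('xyz',s['eef_rot']).as_matrix(); t=-0.07
a=np.radians(-4.9); n=np.array([np.tan(a),0,-1]); n/=np.linalg.norm(n)
off=M@(np.array([0,0,-6])-98*n); print('tray origin now',s['eef_pos']+off,'yaw lip',np.degrees(np.arctan2(M[1,1],M[0,1])))
tgt=np.array([501.6,-373.4,6])-off; print('TCP tgt',tgt, 'tool delta',M.T@(tgt-s['eef_pos']))
```

```text
q [-0.72  0.43  1.3   0.04  1.37 -2.07]
[[-0.97, 0.23, 0.06], [0.23, 0.97, -0.0], [-0.06, 0.01, -1.0]]
t96.4 [ 501.  -374.4  229.1] [-0.3 -0.1 -1.9]
lip [ 519. -285.  138.] tilt 2 lipdir [0.23 0.97 0.01] corners [ 465. -272.  140.] [ 572. -297.  137.]
wrist 23441 tool z pct [62. 84. 86. 89. 91.] y [-89.  88.]
  bar tool z [-24. -22. -20. -16.   6.] 4710
  deep plane tilt x,y deg [-4.9 -0.1] z0 88 20636
side 3509 tool z pct [41. 76. 87. 90. 93.] y [-92.  72.]
  bar tool z [-22. -19. -13.  -3.   5.] 477
  deep plane tilt x,y deg [-4.7 -0. ] z0 88 2544
tray origin now [ 498.08561598 -373.21687421  137.60040877] yaw lip 76.75451971662226
TCP tgt [ 504.15732583 -375.22984257   97.96961288] tool delta [  4.36587151  -1.08318905 131.57058138]
```

Emit:
move_arm --pt "0.001 0 0.01 -0.03" --pt "0.003 -0.001 0.035 -0.07" --pt "0.0045 -0.001 0.065 -0.07" --pt "0.0045 -0.001 0.09 -0.07" --pt "0.0045 -0.001 0.11 -0.07" --pt "0.0045 -0.001 0.122 -0.07" --pt "0.0045 -0.001 0.129 -0.07" --pt "0.0045 -0.001 0.132 -0.07" --pt "0.0045 -0.001 0.132 -0.07" --pt "0.0045 -0.001 0.132 -0.07"

```text
clock: 97.5
eef_pos: [503.8, -376.2, 98.7]
eef_rot: [3.134, 0.062, 2.976]
wrist_force: [-0.1, 0.1, -2.4]
finger_gap: 15.7
finger_force: 55.0
```

Emit:
move_arm --pt "0 0 0.001 0" --pt "0 0 0.002 0" --pt "0 0 0.002 0"

```text
clock: 97.8
eef_pos: [503.7, -375.9, 95.8]
eef_rot: [3.133, 0.061, 2.977]
wrist_force: [1.1, -0.6, -2.4]
finger_gap: 15.8
finger_force: 55.0
```

Emit:
move_arm --pt "0 0 0 0" --pt "0 0 0 0" --pt "0 0 0 0" --pt "0 0 0 0" --pt "0 0 0 0" --pt "0 0 0 0" --pt "0 0 0 0" --pt "0 0 0 0" --pt "0 0 0 0" --pt "0 0 0 0" --jaw 0.094 --squeeze 5

```text
clock: 98.8
eef_pos: [503.7, -375.9, 95.8]
eef_rot: [3.133, 0.061, 2.977]
wrist_force: [-0.3, -0.6, 0.3]
finger_gap: 91.5
finger_force: 0.0
```

Emit:
move_arm --pt "0 0 -0.01 0" --pt "0 0 -0.03 0" --pt "0 0 -0.07 0" --pt "0 0 -0.11 0" --pt "0 0 -0.15 0" --pt "0 0 -0.19 0" --pt "0 0 -0.2 0" --pt "0 0 -0.2 0" --pt "0 0 -0.2 0"

```text
clock: 99.7
eef_pos: [491.2, -375.4, 294.1]
eef_rot: [3.132, 0.059, 2.977]
wrist_force: [0.3, 0.3, -0.2]
finger_gap: 94.0
finger_force: 0.0
```

Run:
```python
from h import *
c=cam('wrist'); P=cloud(c); X=P.reshape(-1,3); f=c['frame'].reshape(-1,3).astype(int)
m=(np.hypot(X[:,0]-500,X[:,1]+373)<130)&(X[:,2]>22)&(X[:,2]<36)&(f.min(1)>110); print('walls',m.sum(),cv2.minAreaRect(X[m,:2].astype(np.float32)),np.percentile(X[m,2],[5,95]))
m=(np.hypot(X[:,0]-500,X[:,1]+373)<80)&(abs(X[:,2]-111)<6); print('bar',cv2.minAreaRect(X[m,:2].astype(np.float32)),np.median(X[m,2]))
t=cam('top'); Q=cloud(t); 
S=Q[:, :].reshape(-1,3); 
for n,(x,y,z) in dict(tall=(645,283,83),short=(650,181,55)).items():
    m=(np.hypot(S[:,0]-x,S[:,1]-y)<60)&(abs(S[:,2]-z)<7); print(n,m.sum(),cv2.minAreaRect(S[m,:2].astype(np.float32)))
b=t['frame']; 
cv2.imwrite('pics/end.png',np.hstack([cv2.resize(b[140:260,260:450],None,fx=2.1,fy=2.5),cv2.resize(c['frame'],(400,300))]))
print(manip.read_state()['eef_pos'],manip.read_state()['clock'])
```

```text
walls 1195 ((502.50408935546875, -375.66058349609375), (180.3162078857422, 111.20478057861328), 80.85086822509766) [24.48598481 27.65192925]
bar ((502.75286865234375, -375.37835693359375), (15.98928165435791, 110.02577209472656), 80.43224334716797) 112.31132249436558
tall 390 ((643.6212768554688, 283.4251403808594), (57.39952087402344, 67.16417694091797), 1.6456938982009888)
short 472 ((647.3001098632812, 182.2482452392578), (57.315338134765625, 82.51444244384766), 3.815546751022339)
[ 491.20549594 -375.32323975  293.56920454] 99.8
```

View pics/end.png

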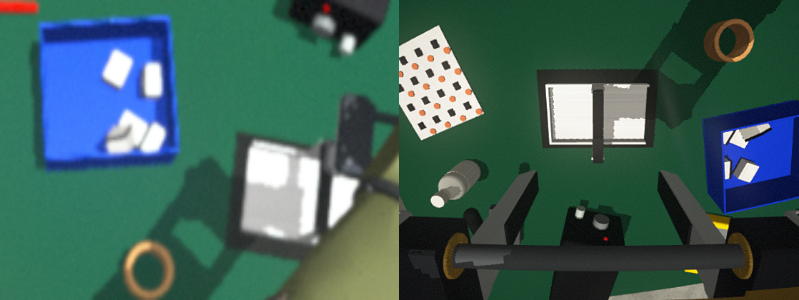

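The tray sits flat and lined up on its mat, all five relays are in the bin, and both transformers stand on the pass mat.

```bash
python3 -c "
from cell import manip
print(manip.sign_off())"
```

```text
the job is handed in; nothing more can be done
None
```

I showed both transformers to the camera on all four sides and stood them upright on the pass mat, tipped all five relays into the blue bin, set the scoop tray back flat on its mat, left the tape, cutters and spool untouched, and handed the job in at about 100 s; the hand-in returned no verdict.

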